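# Load the marking cabinet's tray with pipe nipples

## Task

Load the part-marking cabinet: pull its tray out to the stop, swing the red clamp up, and lay every short pipe nipple from the bench into a cradle of its own. Then swing the clamp fully down so that all the nipples are pressed home, and slide the tray all the way back in, without disturbing the carton or the tin.

Things in the scene. Friction and masses are not known exactly. Their poses are not given: they have to be found in the camera images.
- marking_cabinet: Grey sheet-metal cabinet with a blue rim round its mouth, fixed on the bench at the right, 245 mm deep (its x), 178 mm wide (its y), 124 mm high, with a 35 mm high black cover on the roof at the rear. Origin on the bench. Its -x axis points out of the mouth and is the way the tray slides out (towards the robot's left).
- tray (a joint): How far the tray is pushed in from its outer stop, m: 0 pulled out to the stop, 0.225 fully in (it starts there or slightly ajar). Stays where it is left; friction about 2 N.
- tray_pull (a point): Middle of the upright black pull post on the tray's front panel: 16 mm diameter, from 35 mm below to 25 mm above this point (the top 8 mm is a 20 mm wide head), its axis 28 mm in front of the panel; free on both sides and can be pinched from above. The post moves with the tray. Axes as the cabinet's.
- clamp (a joint): Angle of the red clamp, rad: 0 fully down (level), 1.95 thrown fully back past upright; at 1.7 or more the space over the cradles is clear. Stays where it is left (friction 0.3 N m). It can be raised only with the tray out.
- clamp_grip (a point): Middle of the clamp's black round grip bar, 14 mm diameter, 60 mm free between the two red arms; the bar runs along the cabinet's x. It is on the robot's side of the tray when down, 75 mm from the cradles' middle line, and swings up and away from the robot about clamp_hinge. Can be pinched from above at any angle; it can turn in the fingers.
- clamp_hinge (a point): Middle of the clamp's hinge axis, which runs along the cabinet's x on the tray's far (+y of the cabinet) side, 74 mm above the bench. The grip bar is 143 mm from it horizontally and 6 mm above it when the clamp is down. Moves with the tray. Axes as the cabinet's.
- cradle1 (a point): Home point of cradle 1: a nipple's centre when pressed home, 47 mm above the bench, on the tray. The nipple lies along this point's y (either way round), between white cheeks 41 mm apart along x, tops 60 mm above the bench, only at its ends (|y| 29 to 47 mm, the middle is free for fingers), and end walls 104 mm apart. Cradles are 68 mm apart along x; tray floor 18 mm above the bench.
- seat1 (a joint): How far the black seat in cradle 1 is pressed down, m: 0 raised (as at the start: a freshly laid nipple's centre is then 12 mm above the home point), 0.012 home. Stiff (6 N) and stays where it is pressed; the closed clamp presses a nipple and its seat down.
- cradle2 (a point): Home point of cradle 2: a nipple's centre when pressed home, 47 mm above the bench, on the tray. The nipple lies along this point's y (either way round), between white cheeks 41 mm apart along x, tops 60 mm above the bench, only at its ends (|y| 29 to 47 mm, the middle is free for fingers), and end walls 104 mm apart. Cradles are 68 mm apart along x; tray floor 18 mm above the bench.
- seat2 (a joint): How far the black seat in cradle 2 is pressed down, m: 0 raised (as at the start: a freshly laid nipple's centre is then 12 mm above the home point), 0.012 home. Stiff (6 N) and stays where it is pressed; the closed clamp presses a nipple and its seat down.
- cradle3 (a point): Home point of cradle 3: a nipple's centre when pressed home, 47 mm above the bench, on the tray. The nipple lies along this point's y (either way round), between white cheeks 41 mm apart along x, tops 60 mm above the bench, only at its ends (|y| 29 to 47 mm, the middle is free for fingers), and end walls 104 mm apart. Cradles are 68 mm apart along x; tray floor 18 mm above the bench.
- seat3 (a joint): How far the black seat in cradle 3 is pressed down, m: 0 raised (as at the start: a freshly laid nipple's centre is then 12 mm above the home point), 0.012 home. Stiff (6 N) and stays where it is pressed; the closed clamp presses a nipple and its seat down.
- nipple1_center (a point): Centre of a short dark-steel pipe nipple, 95 mm long (its x axis), 34 mm thick, 0.21 kg, lying on the bench, does not roll; pinch across its y axis. Two or three nipples are present; absent ones have no pose.
- nipple2_center (a point): Centre of a short dark-steel pipe nipple, 95 mm long (its x axis), 34 mm thick, 0.21 kg, lying on the bench, does not roll; pinch across its y axis. Two or three nipples are present; absent ones have no pose.
- nipple3_center (a point): Centre of a short dark-steel pipe nipple, 95 mm long (its x axis), 34 mm thick, 0.21 kg, lying on the bench, does not roll; pinch across its y axis. Two or three nipples are present; absent ones have no pose.
- compound_tin_center (a point): Centre of a tin of thread compound, 66 mm diameter, 88 mm high; leave it alone.
- carton_center (a point): Centre of an orange and white carton, 76x53x62 mm; leave it alone.

How it is judged:
By the outcome, as a careful person would: the job done as asked, in the order asked, and still so for the second after the job is handed in, with the robot touching nothing.
Of nipple1, nipple2, nipple3 only 2 to 3 are there at a start; the rules pass over those that are not, and their reading is None.
At some moment in a run one of nipple1, nipple3 may be knocked a few centimetres aside while the robot is not near it.
Once in a run the grip may slacken for a moment while it holds something.
It also fails if it takes over 210 s, if anything falls off the work surface, if the arm or the gripper's body presses on something with over 40 N, if the wrist force passes 120 N, or if a joint passes its speed limit or range.

## Robot

A 6-joint arm with a two-finger parallel gripper is mounted at the origin on a cart in front of the work surface, level with it; the furniture and walls round the work are solid. World frame = base frame: x ahead of the robot, y to its left, z up, the work surface at z = 0. Lengths are in m, angles in rad, forces in N, time in s.
With the tool pointing down it reaches from about 0.35 to 0.775 m from the base axis. Payload 5.5 kg.
Tool frame: the origin (TCP) lies midway between the tips of the shut fingers; the grasp point (between the pads) lies 19 mm behind it (ctrl.grip_depth is the distance from the TCP to the grasp point, in m); z points along the fingers, y is the line along which they close (so a half turn about z gives the same grasp; the last joint's range is limited). The gripper opens to 85 mm and grips with 20 to 120 N. Pads are 22 mm wide; open, the fingers measure 114 mm over their backs; the gripper's body (76 mm by 85 mm) begins 54 mm behind the grasp point. The pads swing forward as they close: fully open they stand 13 mm farther back than shut.
Start: joints at [1.047, 0.313, 0.046, 1.304, 0, 1.431], TCP at [0.215, 0.533, 0.231] pointing down, gripper open.
Joint ranges: [-2.76, 2.76], [-0.86, 1.69], [-1.03, 1.26], [-2.2, 2.34], [-1.47, 1.5], [-3.14, 3.14]. Speed limits (rad/s): [2.57, 2.57, 3.14, 3.14, 3.14, 3.14].

## Interface

Orientations are given as a unit quaternion [w, x, y, z].
In Python, from rig import ctrl, get_image, get_calibration, finish_job gives the robot as it stands.
- The arm moves only by the shell command python3 -m creep 'ROWS'. ROWS is text: rows parted by semicolons, each of 7 numbers parted by spaces: the shift along the tool's x, y, z in units of 30 mm (1.0 is 30 mm), then the turn, a rotation vector about the tool's x, y, z in units of 5 degrees (1.0 is 5 degrees), then the finger opening in mm, from 0 to 85.4. In form: x y z rx ry rz jaw; .... A call has exactly 8 rows; each row shifts and turns the commanded pose from where the row before left it, along the tool's axes as they then stand; what a row does not reach is not made up. A row lasts 1/12 s, in which the tool goes at most 41.7 mm and 7.16 degrees, less where a joint would pass 70% of its speed; a pose out of reach is approached as far as the arm can. A call is refused whole if a number of a shift passes 1 or a number of a turn 1, either way. A call with a gripper value outside its range is refused whole. The fingers move at their own pace and stop on an object; the grip force is fixed at half the most. Time passes only in rows, so rows that do not move let the fingers close, or fill a call up. It gives the time, the measured TCP pose, the force, the opening and the grip force at its end, in the units of the state.
- ctrl.sense(): the state, without advancing time (a new reading comes with each control period).
- get_image(name): name is "scene" or "top" or "wrist"; returns the picture (420x560x3 uint8, red, green, blue); there is no depth.
- get_calibration(name): a dict with "fx", "fy", "cx", "cy" (pixels), "distortion" ([k1, k2, p1, p2, k3] as OpenCV has them; the pictures are not rectified), "R" (3x3) and "t" (3): a world point X has camera coordinates R X + t. Camera axes: x right, y down, z forward; pixel columns grow to the right and rows downward; lengths in m; the calibration is good to about 2 mm. A picture is of the moment at which its call begins: read the wrist's pose just before it. get_calibration takes no time and is no camera call; for the wrist camera it gives the pose at the moment of the call.
- finish_job(): hands the job in; it is judged then, once.
The state is a dict: "time": time; "joint_positions": joint angles; "joint_velocities": joint speeds; "joint_efforts": joint torques, N m; "tcp_pos": TCP position; "tool_rot": TCP orientation; "contact_force": force on the tool from outside, world axes, zero at the start; "torque": the same for the moment, N m; "gripper_width": finger opening in m; "grasp_force": force on a finger pad.
Only numpy, scipy, OpenCV 4.12 (cv2) and the standard library are available. Lean on these libraries where they do the work, as an engineer would, in place of code of your own. Each camera call takes 0.05 s, during which the arm holds its last target. There are 200 camera calls.

## Working session

There is one attempt and no reset: what is moved stays moved. The work goes in short steps, Python scripts to look and compute and a shell command to move; the robot and the scene stay as the last step left them, time stands still between calls to the robot, and variables do not carry over. Pictures are saved under pics/ and viewed, at most 14 in all, crops included, and the job is handed in when it is done.

```bash
ls; mkdir -p pics; cat > h.py <<'E'
import numpy as np,cv2
from rig import ctrl,get_image,get_calibration
def save(n,f):
    im=get_image(n); cv2.imwrite('pics/'+f,im[:,:,::-1]); return im
def ray(c,px):
    K=np.array([[c['fx'],0,c['cx']],[0,c['fy'],c['cy']],[0,0,1]])
    u=cv2.undistortPoints(np.array([[px]],float),K,np.array(c['distortion'],float))[0,0]
    R=np.array(c['R']);t=np.array(c['t'])
    return -R.T@t, R.T@np.array([u[0],u[1],1])
def onz(c,px,z):
    o,d=ray(c,px); return o+d*(z-o[2])/d[2]
def proj(c,X):
    K=np.array([[c['fx'],0,c['cx']],[0,c['fy'],c['cy']],[0,0,1]])
    return cv2.projectPoints(np.array(X,float).reshape(-1,1,3),cv2.Rodrigues(np.array(c['R']))[0],np.array(c['t'],float),K,np.array(c['distortion'],float))[0][:,0]
E
python3 - <<'E'
from h import *
a=save('top','top0.png');b=save('scene','scene0.png')
s=ctrl.sense();print(s['tcp_pos'],s['tool_rot'],s['time'])
for n in('top','scene'):
    c=get_calibration(n);print(n,-np.array(c['R']).T@np.array(c['t']),np.round(c['R'],2).tolist(),c['fx'])
E
```

```text
pics
[0.21510087 0.53277797 0.23049268] [-2.63876224e-04  1.90737477e-01  9.81640754e-01 -7.58423012e-04] 0.1
top [ 0.32070936 -0.16037783  1.32793913] [[0.01, -1.0, 0.0], [-0.99, -0.01, -0.14], [0.14, -0.0, -0.99]] 431.2402380897113
scene [-0.42207416 -1.24530706  1.11910394] [[0.76, -0.64, -0.01], [-0.39, -0.45, -0.81], [0.51, 0.62, -0.59]] 491.6465261777634
```

View pics/top0.png

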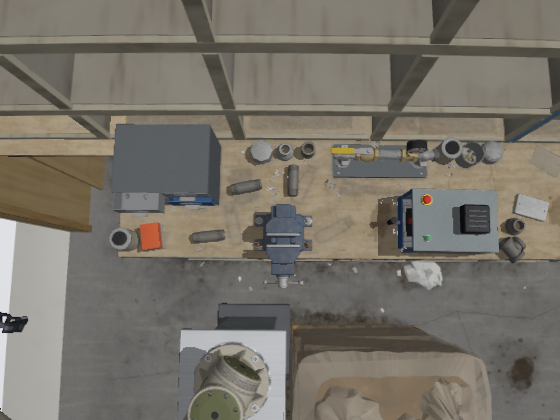

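View pics/scene0.png

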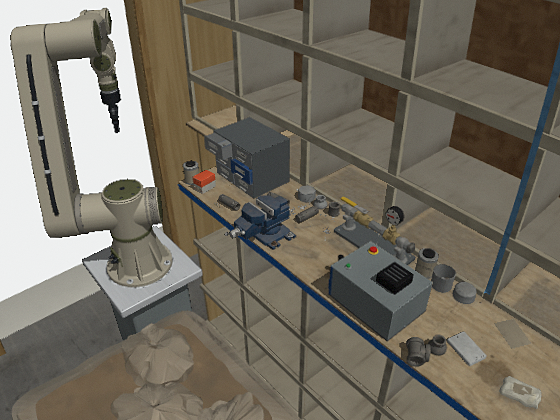

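```bash
python3 - <<'E'
from h import *
im=cv2.imread('pics/top0.png'); c=get_calibration('top')
cr=cv2.resize(im[165:275,370:530],None,fx=5,fy=5,interpolation=cv2.INTER_CUBIC);cv2.imwrite('pics/c1.png',cr)
cr=cv2.resize(im[130:260,100:320],None,fx=3.6,fy=3.6,interpolation=cv2.INTER_CUBIC);cv2.imwrite('pics/c2.png',cr)
for p in[(245,187),(293,181),(208,236)]:print(onz(c,p,.017))
for p in[(122,240),(150,235)]:print(onz(c,p,.07))
print(onz(c,(392,222),.1),onz(c,(230,385),.4))
E
```

```text
[ 0.58432036 -0.03190511  0.017     ]
[ 0.60434671 -0.18042005  0.017     ]
[0.43137956 0.07801683 0.017     ]
[0.41298027 0.32167552 0.07      ]
[0.42842755 0.23939036 0.07      ]
[ 0.46847189 -0.46451306  0.1       ] [ 0.08922415 -0.0461196   0.4       ]
```

View pics/c1.png

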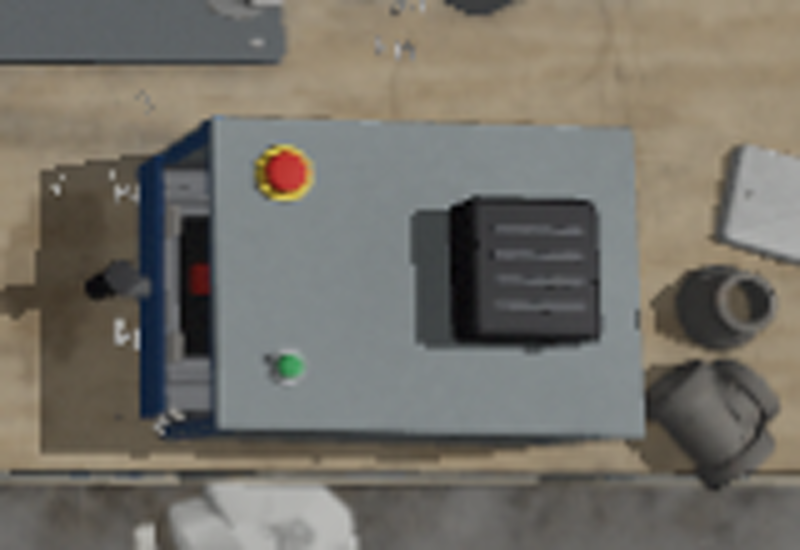

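View pics/c2.png

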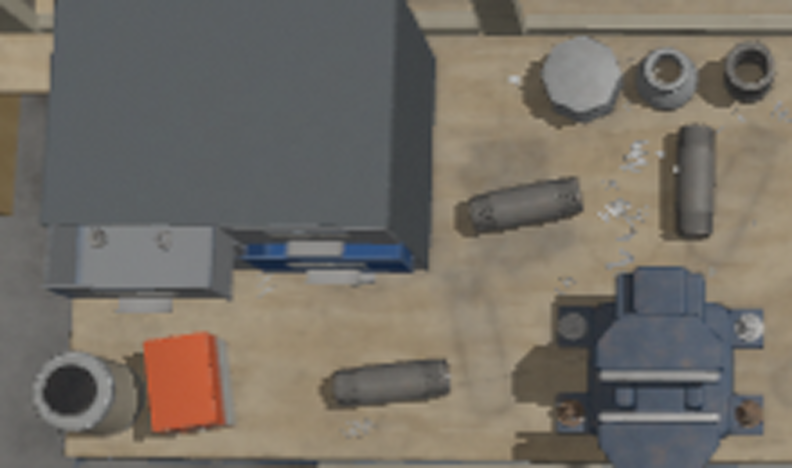

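```bash
python3 - <<'E'
from h import *
c=get_calibration('top')
f=lambda x,y,z:onz(c,(370+x/5-.4,165+y/5-.4),z)
P=[f(*p,.124) for p in[(213,117),(633,127),(645,435),(217,430)]]
for p in P:print(p)
print(np.linalg.norm(P[0]-P[1]),np.linalg.norm(P[3]-P[2]),np.linalg.norm(P[0]-P[3]),np.linalg.norm(P[1]-P[2]))
for p in[(122,275)]: print('post',f(*p,.1),f(*p,.08))
g=lambda x,y,z:onz(c,(100+x/3.6-.4,130+y/3.6-.4),z)
for a,b in[((463,218),(580,193)),((697,127),(694,236)),((325,392),(450,375))]:
  A,B=g(*a,.02),g(*b,.02);print('nip',(A+B)/2,np.linalg.norm(A-B),np.degrees(np.arctan2(*(B-A)[[1,0]])))
print('tin',g(70,391,.088),'carton',g(182,382,.062))
print('vise',[g(*p,.0)[:2] for p in[(555,300),(765,300),(555,430),(765,430)]],g(640,270,.12))
print('cabL',g(430,265,.0),g(230,295,.0))
E
```

```text
[ 0.56370768 -0.51917459  0.124     ]
[ 0.56019419 -0.7629191   0.124     ]
[ 0.38359412 -0.75946289  0.124     ]
[ 0.38537824 -0.51569296  0.124     ]
0.24376983160725232 0.24377646047437299 0.17836341943189885 0.17663389274392546
post [ 0.47546873 -0.4704819   0.1       ] [ 0.47798937 -0.4755327   0.08      ]
nip [ 0.58471767 -0.0305493   0.02      ] 0.102530166457303 -77.29864786175659
nip [ 0.60704933 -0.17972868  0.02      ] 0.09574459233185514 178.74488437619095
nip [0.43071397 0.07979132 0.02      ] 0.10661814258471825 -81.7711176564566
tin [0.41676873 0.32374331 0.088     ] carton [0.42701027 0.24136675 0.062     ]
vise [array([ 0.50581934, -0.05919078]), array([ 0.50714673, -0.24059656]), array([ 0.39369507, -0.06111128]), array([ 0.39498979, -0.24051597])] [ 0.51344092 -0.13488554  0.12      ]
cabL [0.53566917 0.04979307 0.        ] [0.50814602 0.22285557 0.        ]
```

```bash
cat > to.py <<'E'
# usage: to.py x y z [yaw_deg of tool y wrt world x] -> total shift (tool units of 30mm, current axes) and rz units
import sys;from h import *
from scipy.spatial.transform import Rotation as Rt
s=ctrl.sense();a=[float(v) for v in sys.argv[1:]]
w,x,y,z=s['tool_rot'];R=Rt.from_quat([x,y,z,w]).as_matrix()
d=R.T@(np.array(a[:3])-s['tcp_pos'])/.03
yaw=np.degrees(np.arctan2(R[1,1],R[0,1]))
print('shift',np.round(d,2),'yaw',round(yaw,1),'rz',np.round((((yaw-(a[3] if len(a)>3 else 0))+90)%180-90)/5,2),'t',round(s['time'],1),'tcp',np.round(s['tcp_pos'],4),'tilt',np.round(R[:,2],3),'w',s['gripper_width'])
E
python3 -m creep '0 0 -.1 0 0 1 85;0 0 -.1 0 0 1 85;0 0 -.1 0 0 1 85;0 0 -.1 0 0 1 85;0 0 -.1 0 0 1 85;0 0 -.1 0 0 1 85;0 0 -.1 0 0 1 85;0 0 -.1 0 0 1 85'
python3 -m creep '0 0 -.1 0 0 1 85;0 0 -.1 0 0 1 85;0 0 -.1 0 0 1 85;0 0 -.1 0 0 1 85;0 0 -.1 0 0 1 85;0 0 -.1 0 0 .6 85;0 0 0 0 0 0 85;0 0 0 0 0 0 85'
python3 to.py .42 -.36 .30
```

```text
time: 0.77
tcp_pos: [0.2152, 0.5329, 0.2549]
tool_rot: [0.0, 0.517, 0.856, -0.001]
contact_force: [0.4, 0.1, -0.3]
gripper_width: 0.085
grasp_force: 0.0
time: 1.43
tcp_pos: [0.2153, 0.5331, 0.273]
tool_rot: [0.0, 0.706, 0.708, -0.0]
contact_force: [-0.4, 0.1, -0.1]
gripper_width: 0.0852
grasp_force: 0.0
shift [-29.78   6.77  -0.89] yaw 0.1 rz 0.02 t 1.4 tcp [0.2153 0.5331 0.273 ] tilt [-0. -0. -1.] w 0.085179162814384
```

```bash

python3 -m creep '-.6 .97 -.1 0 0 0 85;-.8 .97 -.1 0 0 0 85;-.9 .97 -.1 0 0 0 85;-.9 .97 -.1 0 0 0 85;-.9 .97 -.1 0 0 0 85;-.9 .97 -.1 0 0 0 85;-.9 .95 -.1 0 0 0 85;-1 0 -.2 0 0 0 85' | sed -n 2p
python3 -m creep '-1 0 0 0 0 0 85;-1 0 0 0 0 0 85;-1 0 0 0 0 0 85;-1 0 0 0 0 0 85;-1 0 0 0 0 0 85;-1 0 0 0 0 0 85;-1 0 0 0 0 0 85;-1 0 0 0 0 0 85' | sed -n 2p
python3 -m creep '-1 0 0 0 0 0 85;-1 0 0 0 0 0 85;-1 0 0 0 0 0 85;-1 0 0 0 0 0 85;-1 0 0 0 0 0 85;-1 0 0 0 0 0 85;-1 0 0 0 0 0 85;-1 0 0 0 0 0 85' | sed -n 2p
python3 -m creep '-1 0 0 0 0 0 85;-1 0 0 0 0 0 85;-1 0 0 0 0 0 85;-1 0 0 0 0 0 85;-1 0 0 0 0 0 85;-.6 0 0 0 0 0 85;0 0 0 0 0 0 85;0 0 0 0 0 0 85' | sed -n 2p
python3 to.py .42 -.36 .30
python3 - <<'E'
from h import *
save('wrist','w0.png');c=get_calibration('wrist');print(-np.array(c['R']).T@np.array(c['t']),np.round(c['R'],2).tolist(),c['fx'])
E
```

```text
tcp_pos: [0.4226, 0.3246, 0.2984]
tcp_pos: [0.418, 0.0849, 0.3]
tcp_pos: [0.4181, -0.1552, 0.3]
tcp_pos: [0.4181, -0.3224, 0.2993]
shift [-1.25  0.06 -0.02] yaw -0.0 rz -0.01 t 4.1 tcp [ 0.4181 -0.3224  0.2993] tilt [-0.001  0.002 -1.   ] w 0.08519699458580089
[ 0.41768694 -0.25351136  0.44268581] [[1.0, 0.0, -0.0], [0.0, -0.96, 0.27], [-0.0, -0.27, -0.96]] 315.1835876733545
```

View pics/w0.png

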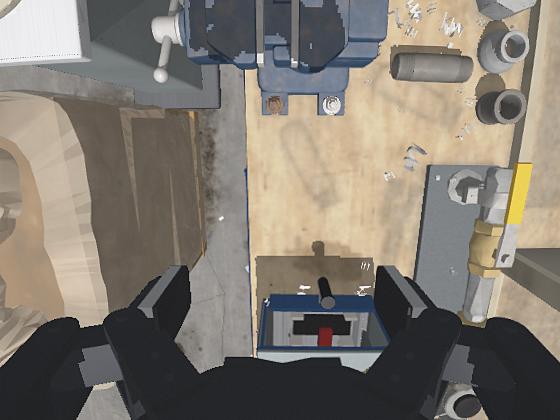

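```bash
cat >> h.py <<'E'
def tri(c1,p1,c2,p2):
    o1,d1=ray(c1,p1);o2,d2=ray(c2,p2)
    A=np.stack([d1,-d2],1);s=np.linalg.lstsq(A,o2-o1,rcond=None)[0]
    a,b=o1+d1*s[0],o2+d2*s[1];return (a+b)/2,np.linalg.norm(a-b)
E
python3 - <<'E'
from h import *
ct=get_calibration('top');c=get_calibration('wrist')
print(tri(ct,(370+122/5-.4,165+275/5-.4),c,(327,300)))
im=cv2.imread('pics/w0.png');cv2.imwrite('pics/c3.png',cv2.resize(im[250:355,245:400],None,fx=5,fy=5,interpolation=cv2.INTER_CUBIC))
for z in(.07,.085,.1,.11):print(z,onz(c,(327,300),z))
E
```

```text
(array([ 0.47873634, -0.47881891,  0.06723354]), np.float64(0.001719204027458966))
0.07 [ 0.47742793 -0.47719076  0.07      ]
0.085 [ 0.47502345 -0.46818803  0.085     ]
0.1 [ 0.47261897 -0.45918529  0.1       ]
0.11 [ 0.47101598 -0.45318347  0.11      ]
```

View pics/c3.png

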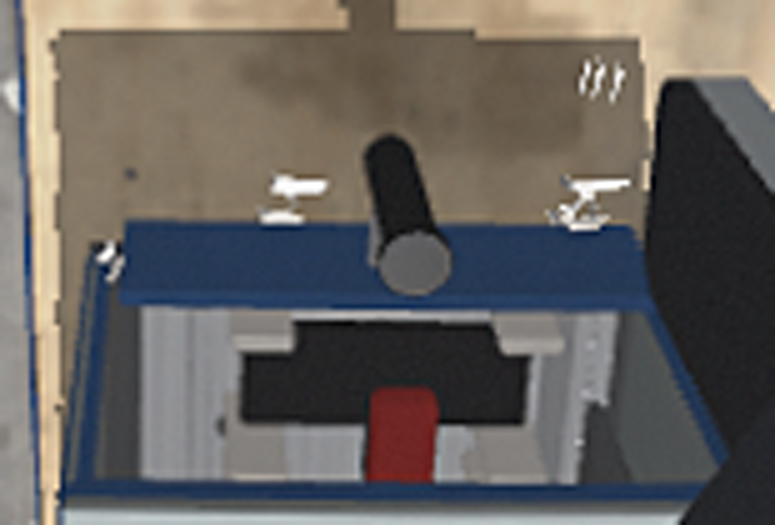

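```bash
python3 - <<'E'
from h import *
ct=get_calibration('top');c=get_calibration('wrist')
h=(327.4,302.2);b=(245+391/5-.4,250+160/5-.4)
for r in(273,276,279):print(tri(ct,(370+122/5-.4,165+r/5-.4),c,h))
for z in(.065,.075,.085,.095):print(z,onz(c,h,z),onz(c,b,z-.06))
E
```

```text
(array([ 0.47833755, -0.47653654,  0.07651158]), np.float64(0.0025409523566272455))
(array([ 0.4773935 , -0.47633082,  0.07689762]), np.float64(0.0007897851155265304))
(array([ 0.47644341, -0.47610522,  0.07733167]), np.float64(0.0009598096408294053))
0.065 [ 0.47892536 -0.48359513  0.065     ] [ 0.47995196 -0.48398337  0.005     ]
0.075 [ 0.47730395 -0.4775032   0.075     ] [ 0.47852936 -0.47871767  0.015     ]
0.085 [ 0.47568254 -0.47141126  0.085     ] [ 0.47710676 -0.47345198  0.025     ]
0.095 [ 0.47406112 -0.46531933  0.095     ] [ 0.47568417 -0.46818628  0.035     ]
```

```bash
python3 - <<'E'
from h import *
ct=get_calibration('top');c=get_calibration('wrist')
g=lambda x,y:(100+x/3.6-.4,130+y/3.6-.4)
print(tri(ct,g(720,376),c,(297,62)));print(tri(ct,g(720,412),c,(257,66)))
print(tri(ct,g(700,270),c,(350,65)))
for z in(.05,.1,.15):print(onz(c,(385,45),z),onz(c,(350,65),z),onz(ct,g(733,390),z))
E
python3 to.py .4765 -.470 .14
```

```text
(array([ 0.42960608, -0.19741035,  0.13695516]), np.float64(0.0020502357902897252))
(array([ 0.39776116, -0.19948395,  0.14215557]), np.float64(0.006757195049979664))
(array([ 0.51555555, -0.18116226,  0.02135468]), np.float64(0.02818253093652563))
[ 0.53530589 -0.16151294  0.05      ] [ 0.4957719  -0.18390929  0.05      ] [ 0.42496923 -0.21111229  0.05      ]
[ 0.52032967 -0.17322694  0.1       ] [ 0.48582948 -0.1927716   0.1       ] [ 0.42089001 -0.20912727  0.1       ]
[ 0.50535346 -0.18494093  0.15      ] [ 0.47588706 -0.20163391  0.15      ] [ 0.41681079 -0.20714226  0.15      ]
shift [-4.96  1.95  5.31] yaw 0.0 rz 0.0 t 4.2 tcp [ 0.4182 -0.3214  0.2997] tilt [-0.001  0.001 -1.   ] w 0.08519060368111418
```

```bash

python3 -m creep '-.83 .33 .5 0 0 0 60;-.83 .33 .5 0 0 0 60;-.83 .33 .5 0 0 0 60;-.83 .33 .5 0 0 0 60;-.83 .33 .5 0 0 0 60;-.78 .3 .5 0 0 0 60;0 0 .5 0 0 0 60;0 0 .5 0 0 0 60' | sed -n 2p
python3 -m creep '0 0 .6 0 0 0 60;0 0 .6 0 0 0 60;0 0 .6 0 0 0 60;0 0 .6 0 0 0 60;0 0 .6 0 0 0 60;0 0 .6 0 0 0 60;0 0 .5 0 0 0 60;0 0 .5 0 0 0 60'
python3 to.py .477 -.469 .036
python3 -c "
from h import *
save('wrist','w1.png')"
```

```text
tcp_pos: [0.4778, -0.4693, 0.1787]
time: 5.48
tcp_pos: [0.4776, -0.4677, 0.0417]
tool_rot: [-0.0, 0.706, 0.708, 0.0]
contact_force: [-0.7, 0.4, 0.3]
gripper_width: 0.0603
grasp_force: 0.0
shift [-0.04 -0.02  0.19] yaw 0.2 rz 0.03 t 5.5 tcp [ 0.4776 -0.4677  0.0417] tilt [-0.     0.001 -1.   ] w 0.060338332786439755
```

View pics/w1.png

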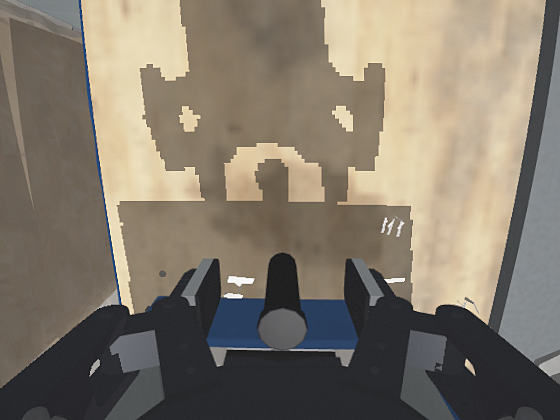

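```bash

python3 -m creep '0 0 .1 0 0 0 0;0 0 .05 0 0 0 0;0 0 0 0 0 0 0;0 0 0 0 0 0 0;0 0 0 0 0 0 0;0 0 0 0 0 0 0;0 0 0 0 0 0 0;0 0 0 0 0 0 0' 
python3 -m creep '.2 0 0 0 0 0 0;.4 0 0 0 0 0 0;.6 0 0 0 0 0 0;.6 0 0 0 0 0 0;.6 0 0 0 0 0 0;.6 0 0 0 0 0 0;.6 0 0 0 0 0 0;.6 0 0 0 0 0 0'
```

```text
time: 6.2
tcp_pos: [0.4776, -0.4702, 0.0391]
tool_rot: [0.001, 0.707, 0.707, 0.0]
contact_force: [-1.0, 2.2, 5.9]
gripper_width: 0.0159
grasp_force: 52.6
time: 6.87
tcp_pos: [0.4799, -0.3451, 0.0391]
tool_rot: [0.004, 0.707, 0.707, 0.001]
contact_force: [6.6, -3.6, -0.5]
gripper_width: 0.0158
grasp_force: 54.2
```

```bash

python3 -m creep '.3 0 0 0 .3 0 0;.3 0 .01 0 .3 0 0;.3 0 .02 0 .3 0 0;.3 0 .02 0 .3 0 0;.3 0 .03 0 .3 0 0;.3 0 .04 0 .3 0 0;.3 0 .05 0 .3 0 0;.3 0 .06 0 .3 0 0'
python3 -m creep '.2 0 .04 0 0 0 0;.15 0 .03 0 0 0 0;.15 0 .03 0 0 0 0;.15 0 .03 0 0 0 0;.1 0 .02 0 0 0 0;.1 0 .02 0 0 0 0;.1 0 .02 0 0 0 0;0 0 0 0 0 0 0'; python3 to.py .48 -.25 .04
```

```text
time: 7.53
tcp_pos: [0.4812, -0.2738, 0.0402]
tool_rot: [-0.069, 0.703, 0.704, 0.075]
contact_force: [5.3, -3.0, 11.5]
gripper_width: 0.0156
grasp_force: 53.0
time: 8.2
tcp_pos: [0.4817, -0.2493, 0.0401]
tool_rot: [-0.066, 0.704, 0.704, 0.072]
contact_force: [3.7, -16.4, 2.3]
gripper_width: 0.0155
grasp_force: 54.5
shift [-0.02 -0.06 -0.  ] yaw -0.1 rz -0.01 t 8.2 tcp [ 0.4817 -0.2493  0.0401] tilt [ 0.009  0.194 -0.981] w 0.015491928718163938
```

```bash

python3 -m creep '0 0 0 0 0 0 60;0 0 0 0 0 0 60;0 0 0 0 0 0 60;0 0 -.5 0 0 0 60;0 0 -.8 0 0 0 60;0 0 -.8 0 0 0 60;0 0 -1 0 -.4 0 60;0 0 -1 0 -.4 0 60'|sed -n 2,4p
python3 -m creep '-.5 0 -1 0 -.8 0 60;-.5 0 -1 0 -.8 0 60;-.5 0 -1 0 0 0 60;-.5 0 -.6 0 0 0 60;-.4 -.2 -.2 0 0 0 60;-.3 -.2 0 0 0 0 60;0 -.2 0 0 0 0 60;0 0 0 0 0 0 60'|sed -n 2,4p
python3 to.py .42 -.39 .3
python3 - <<'E'
from h import *
save('wrist','w2.png');t=save('top','top1.png')
a=cv2.imread('pics/top1.png')[165:275,350:530];cv2.imwrite('pics/c4.png',np.vstack([cv2.imread('pics/w2.png'),cv2.resize(a,(560,180))[:,:560]]))
E
```

```text
tcp_pos: [0.476, -0.2663, 0.1582]
tool_rot: [-0.051, 0.706, 0.705, 0.049]
contact_force: [0.7, 0.2, 0.2]
tcp_pos: [0.4569, -0.3531, 0.2665]
tool_rot: [-0.003, 0.708, 0.707, 0.0]
contact_force: [-0.1, -0.1, -0.0]
shift [-1.23 -1.23 -1.12] yaw -0.1 rz -0.02 t 9.5 tcp [ 0.4569 -0.3531  0.2665] tilt [-0.003  0.004 -1.   ] w 0.0605116985449532
```

View pics/c4.png

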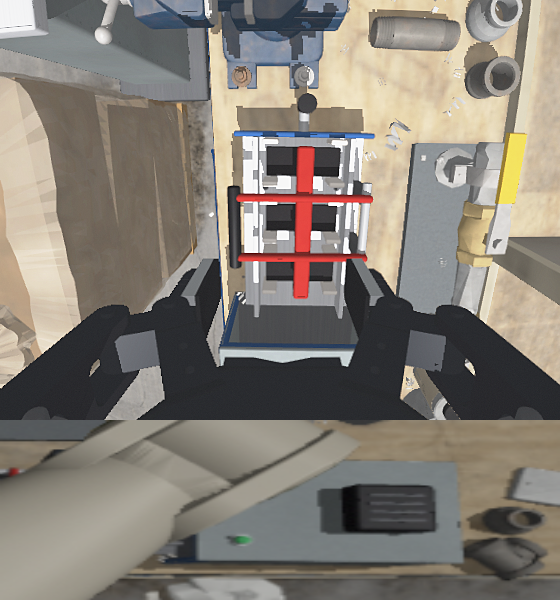

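```bash
python3 - <<'E'
from h import *
c=get_calibration('wrist')
P=lambda n,p,z:print(n,np.round(onz(c,p,z),4))
P('post',(307,103),.077)
P('grip top',(234,187),.08);P('grip bot',(234,267),.08);P('armL1',(240,198),.08);P('armL2',(240,257),.08)
im=cv2.cvtColor(cv2.imread('pics/w2.png'),cv2.COLOR_BGR2HSV)
for r in(160,218,271):
    row=im[r-3:r+4,245:365,2].mean(0);d=np.where(row<70)[0]+245;print(r,d.min(),d.max())
m=(im[:,285:345,2]<70).astype(int)
for col in(285,330): 
    v=im[130:300,col-4:col+5,2].mean(1);d=np.where(v<70)[0]+130
    g=np.split(d,np.where(np.diff(d)>1)[0]+1);print(col,[(x[0],x[-1]) for x in g if len(x)>3])
E
python3 to.py .40 -.367 .20
```

```text
post [ 0.4817 -0.2617  0.077 ]
grip top [ 0.4055 -0.3469  0.08  ]
grip bot [ 0.4016 -0.4398  0.08  ]
armL1 [ 0.4115 -0.3589  0.08  ]
armL2 [ 0.409  -0.4273  0.08  ]
160 267 339
218 267 335
271 267 356
285 [(np.int64(147), np.int64(174)), (np.int64(204), np.int64(229)), (np.int64(262), np.int64(279))]
330 [(np.int64(148), np.int64(175)), (np.int64(206), np.int64(230))]
shift [-0.48 -1.93  2.23] yaw -0.0 rz -0.0 t 9.6 tcp [ 0.4579 -0.3527  0.2669] tilt [-0.002  0.003 -1.   ] w 0.06007059478120107
```

```bash

python3 -m creep '-.5 -.6 .8 0 0 .07 36;-.5 -.6 .8 0 0 .07 36;-.34 -.61 .8 0 0 .06 36;0 0 .8 0 0 0 36;0 0 .8 0 0 0 36;0 0 .7 0 0 0 36;0 0 .5 0 0 0 36;0 0 .4 0 0 0 36'|sed -n 2,4p
python3 to.py .4037 -.393 .063
python3 -c "
from h import *
save('wrist','w3.png')
c=get_calibration('wrist');print(proj(c,[[.4037,-.393,.08],[.4037,-.363,.08],[.4037,-.423,.08]]))"
```

```text
tcp_pos: [0.4036, -0.3915, 0.0981]
tool_rot: [-0.002, 0.713, 0.701, 0.0]
contact_force: [-0.3, 0.1, -0.5]
shift [-0.05  0.01  1.17] yaw -1.0 rz -0.19 t 10.3 tcp [ 0.4036 -0.3915  0.0981] tilt [-0.002  0.004 -1.   ] w 0.03581242133510901
[[284.94011773 259.56892177]
 [284.13920524 206.36100537]
 [285.65622458 307.61799704]]
```

View pics/w3.png

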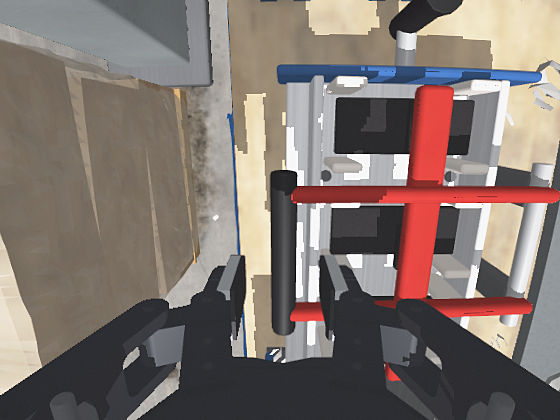

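```bash

python3 -m creep '0 0 .3 0 0 0 36;0 0 .3 0 0 0 36;0 0 .3 0 0 0 36;0 0 .25 0 0 0 36;0 0 0 0 0 0 0;0 0 0 0 0 0 0;0 0 0 0 0 0 0;0 0 0 0 0 0 0'
python3 to.py .4037 -.393 .063
python3 - <<'E'
import numpy as np
h=np.array([.5467,.074]);r=np.hypot(.143,.006);a0=np.arctan2(.006,.143)
p=None
for k in range(0,17):
    a=a0+1.85*k/16; q=h+r*np.array([-np.cos(a),np.sin(a)])
    if p is not None: d=(q-p)/.03;print(k,np.round([d[0],-d[1]],2))
    p=q
E
```

```text
time: 11.02
tcp_pos: [0.4042, -0.3932, 0.0662]
tool_rot: [-0.001, 0.713, 0.701, 0.0]
contact_force: [-1.0, 0.4, -4.4]
gripper_width: 0.012
grasp_force: 58.4
shift [ 0.01 -0.02  0.11] yaw -1.0 rz -0.2 t 11.0 tcp [ 0.4042 -0.3932  0.0662] tilt [-0.001  0.001 -1.   ] w 0.011974332218615926
1 [ 0.05 -0.55]
2 [ 0.12 -0.54]
3 [ 0.18 -0.52]
4 [ 0.24 -0.5 ]
5 [ 0.29 -0.47]
6 [ 0.35 -0.43]
7 [ 0.39 -0.39]
8 [ 0.43 -0.34]
9 [ 0.47 -0.29]
10 [ 0.5  -0.23]
11 [ 0.52 -0.17]
12 [ 0.54 -0.11]
13 [ 0.55 -0.05]
14 [0.55 0.02]
15 [0.55 0.08]
16 [0.53 0.14]
```

```bash

python3 -m creep '0 0 0 0 0 0 36;0 0 0 0 0 0 36;0 0 .1 0 0 0 36;0 0 .13 0 0 0 30;0 0 0 0 0 0 0;0 0 0 0 0 0 0;0 0 0 0 0 0 0;0 0 0 0 0 0 0'
python3 -m creep '0 .02 -.25 0 0 0 0;0 .05 -.27 0 0 0 0;0 .07 -.27 0 0 0 0;0 .1 -.27 0 0 0 0;0 .11 -.26 0 0 0 0;0 .13 -.26 0 0 0 0;0 .14 -.25 0 0 0 0;0 .15 -.24 0 0 0 0'
```

```text
time: 11.68
tcp_pos: [0.4042, -0.3934, 0.0591]
tool_rot: [-0.001, 0.713, 0.701, -0.0]
contact_force: [-0.9, -0.7, -2.4]
gripper_width: 0.0124
grasp_force: 58.3
time: 12.35
tcp_pos: [0.4225, -0.3937, 0.1225]
tool_rot: [-0.004, 0.714, 0.7, -0.004]
contact_force: [-19.2, -2.6, 3.4]
gripper_width: 0.0119
grasp_force: 58.3
```

```bash

python3 -m creep '0 .22 -.47 0 0 0 0;0 .32 -.43 0 0 0 0;0 .37 -.39 0 0 0 0;0 .41 -.34 0 0 0 0;0 .46 -.29 0 0 0 0;0 .49 -.23 0 0 0 0;0 .52 -.17 0 0 0 0;0 .54 -.11 0 0 0 0'
python3 to.py .5467 -.393 .2
```

```text
time: 13.02
tcp_pos: [0.5267, -0.396, 0.1995]
tool_rot: [0.001, 0.714, 0.701, -0.001]
contact_force: [-6.1, 1.2, 7.5]
gripper_width: 0.012
grasp_force: 58.4
shift [ 0.11  0.66 -0.02] yaw -1.0 rz -0.21 t 13.0 tcp [ 0.5267 -0.396   0.1995] tilt [-0.    -0.003 -1.   ] w 0.011993867901724601
```

```bash

python3 -m creep '0 .55 -.03 0 0 0 0;0 .55 .02 0 0 0 0;0 .55 .08 0 0 0 0;0 .5 .14 0 0 0 0;0 0 0 0 0 0 0;0 0 0 0 0 0 0;0 0 0 0 0 0 50;0 0 0 0 0 0 50'
python3 -m creep '0 0 0 0 0 0 50;0 0 -.4 0 0 0 50;0 0 -.8 0 0 0 50;0 0 -.8 0 0 0 50;0 -1 -.6 0 0 0 50;0 -1 0 0 0 0 50;0 -1 0 0 0 0 50;0 -1 0 0 0 0 50'
python3 -c "
from h import *
save('wrist','w4.png')"
python3 to.py .5467 -.393 .2
```

```text
time: 13.68
tcp_pos: [0.5916, -0.3965, 0.189]
tool_rot: [-0.0, 0.713, 0.701, -0.0]
contact_force: [0.2, -0.4, 0.3]
gripper_width: 0.0349
grasp_force: 0.0
time: 14.35
tcp_pos: [0.4703, -0.3945, 0.2663]
tool_rot: [-0.0, 0.713, 0.701, -0.0]
contact_force: [0.2, 0.1, -0.4]
gripper_width: 0.0501
grasp_force: 0.0
shift [0.06 2.75 2.19] yaw -1.1 rz -0.23 t 14.4 tcp [ 0.4647 -0.3934  0.2662] tilt [-0.006  0.002 -1.   ] w 0.05021833923568773
```

View pics/w4.png

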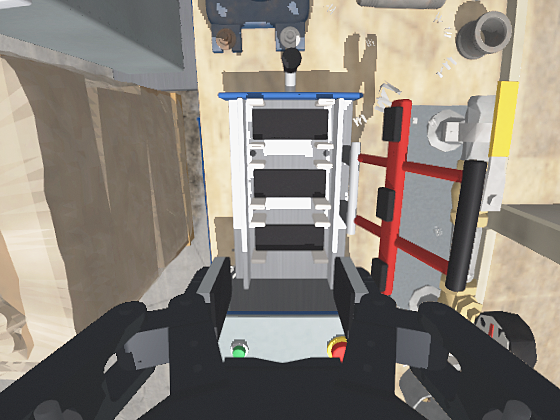

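```bash
python3 - <<'E'
from h import *
c=get_calibration('wrist')
im=cv2.cvtColor(cv2.imread('pics/w4.png'),cv2.COLOR_BGR2GRAY)
m=(im<60).astype(np.uint8);m[:95]=0;m[255:]=0;m[:,:240]=0;m[:,340:]=0
n,l,s,ce=cv2.connectedComponentsWithStats(m)
for i in range(1,n):
    if s[i,4]>300:
        x,y,w,h=s[i,:4];print(s[i],np.round([onz(c,((x+w/2-.5),(y+h/2-.5)),z) for z in(.04,.047)],4).tolist())
t=cv2.cvtColor(get_image('top'),cv2.COLOR_RGB2BGR);cv2.imwrite('pics/top2.png',t)
print(np.round(proj(c,[[.4817,-.2617,.077]]),1))
E
```

```text
[254 169  72  28 345] [[0.4714, -0.3899, 0.04], [0.4713, -0.3886, 0.047]]
[256 231  67  19 394] [[0.4698, -0.4622, 0.04], [0.4698, -0.4596, 0.047]]
[[298.8  59.1]]
```

```bash
python3 - <<'E'
from h import *
c=get_calibration('wrist');w=save('wrist','w5.png')
im=cv2.cvtColor(w,cv2.COLOR_RGB2GRAY)
m=(im<75).astype(np.uint8);m[:100]=0;m[256:]=0;m[:,:240]=0;m[:,350:]=0
n,l,s,ce=cv2.connectedComponentsWithStats(m)
for i in range(1,n):
    if s[i,4]>300:
        x,y,W,h=s[i,:4];print(s[i],np.round([onz(c,((x+W/2-.5),(y+h/2-.5)),z) for z in(.04,.047)],4).tolist())
print(np.round(proj(c,[[.4817,-.2617,.077]]),1))
cv2.imwrite('pics/c5.png',cv2.resize(w[40:280,215:375,::-1],None,fx=2.5,fy=2.5,interpolation=cv2.INTER_CUBIC))
E
python3 to.py 0.4 0 .2
```

```text
[ 255  110   76   31 2257] [[0.479, -0.3247, 0.04], [0.4788, -0.3247, 0.047]]
[ 257  170   72   28 1999] [[0.4782, -0.3918, 0.04], [0.478, -0.3906, 0.047]]
[ 258  225   69   26 1710] [[0.4768, -0.4597, 0.04], [0.4766, -0.4571, 0.047]]
[[295.5  58.6]]
shift [13.1  -2.58  2.24] yaw -1.2 rz -0.23 t 14.5 tcp [ 0.4695 -0.3945  0.2667] tilt [-0.001  0.001 -1.   ] w 0.05018833318902069
```

View pics/c5.png

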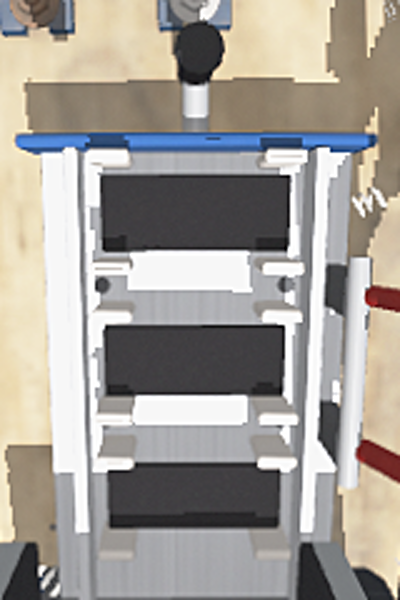

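```bash

python3 -m creep '0 0 0 0 0 -1 70;0 0 0 0 0 -1 70;0 0 0 0 0 -1 70;0 0 0 0 0 -1 70;0 0 0 0 0 -1 70;0 0 0 0 0 -1 70;0 0 0 0 0 -1 70;0 0 0 0 0 -1 70'|sed -n 2p
python3 -m creep '0 0 0 0 0 -1 70;0 0 0 0 0 -1 70;0 0 0 0 0 -1 70;0 0 0 0 0 -1 70;0 0 0 0 0 -1 70;0 0 0 0 0 -1 70;0 0 0 0 0 -1 70;0 0 0 0 0 -1 70'|sed -n 2p
python3 -m creep '0 0 0 0 0 -1 70;0 0 0 0 0 -1 70;0 1 0 0 0 0 70;0 1 0 0 0 0 70;0 1 0 0 0 0 70;0 1 0 0 0 0 70;0 1 0 0 0 0 70;0 1 0 0 0 0 70'|sed -n 2p
python3 to.py .607 -.1797 .2 90
```

```text
tcp_pos: [0.4729, -0.3948, 0.266]
tcp_pos: [0.4729, -0.3948, 0.2659]
tcp_pos: [0.4758, -0.2134, 0.2662]
shift [-4.35  1.2   2.21] yaw 89.0 rz -0.2 t 16.5 tcp [ 0.4758 -0.2134  0.2662] tilt [ 0.  0. -1.] w 0.07008643568578282
```

```bash

python3 -m creep '-.8 .2 .3 0 0 0 70;-.8 .2 .3 0 0 0 70;-.8 .2 .3 0 0 0 70;-.8 .2 .3 0 0 0 70;-.8 .1 .3 0 0 0 70;-.35 0 .3 0 0 0 70;0 0 0 0 0 0 70;0 0 0 0 0 0 70'|sed -n 2p
cat > nip.py <<'E'
# find dark steel nipple nearest expected pixel in wrist view: nip.py x y
import sys;from h import *
e=[float(v) for v in sys.argv[1:3]];c=get_calibration('wrist');w=save('wrist',sys.argv[3])
p=proj(c,[[e[0],e[1],.02]])[0];print('expected px',p)
hsv=cv2.cvtColor(w,cv2.COLOR_RGB2HSV)
m=((hsv[...,1]<60)&(hsv[...,2]<150)&(hsv[...,2]>40)).astype(np.uint8);m=cv2.morphologyEx(m,cv2.MORPH_OPEN,np.ones((5,5)))
n,l,s,ce=cv2.connectedComponentsWithStats(m)
for i in range(1,n):
    if s[i,4]>400:
        k=cv2.findContours((l==i).astype(np.uint8),0,2)[0][0];r=cv2.minAreaRect(k);b=cv2.boxPoints(r)
        B=np.array([onz(c,q,.02) for q in b]);ed=[B[1]-B[0],B[2]-B[1]];L=[np.linalg.norm(v) for v in ed];j=int(L[1]>L[0])
        print(s[i,4],np.round(r[0],0),'c',np.round(B.mean(0)[:2],4),'L',np.round(L,3),'axis',np.round(np.degrees(np.arctan2(ed[j][1],ed[j][0]))%180,1))
cv2.imwrite('pics/m.png',m*255)
E
python3 nip.py .607 -.18 w6.png;python3 to.py .607 -.1797 .02 90
```

```text
tcp_pos: [0.6059, -0.1897, 0.2109]
expected px [292.13330307 194.51514232]
948 [194.  18.] c [ 0.4322 -0.2724] L [0.03  0.033] axis 176.7
2160 [258.  45.] c [ 0.4586 -0.2119] L [0.047 0.082] axis 179.1
3674 [340.  16.] c [ 0.4317 -0.132 ] L [0.134 0.028] axis 90.0
2292 [525.  22.] c [0.4334 0.0563] L [0.076 0.035] axis 96.7
9009 [102.  64.] c [ 0.4705 -0.3705] L [0.104 0.109] axis 179.2
5245 [35. 69.] c [ 0.4712 -0.444 ] L [0.121 0.078] axis 169.0
597 [160.  77.] c [ 0.4855 -0.3107] L [0.008 0.08 ] axis 179.4
714 [193.  56.] c [ 0.4662 -0.2765] L [0.049 0.023] axis 138.8
5028 [357.  68.] c [ 0.4799 -0.1141] L [0.1   0.054] axis 92.4
872 [294.  68.] c [ 0.4799 -0.1765] L [0.016 0.05 ] axis 179.9
16604 [488. 224.] c [0.6625 0.0525] L [0.158 0.315] axis 13.6
4056 [431. 170.] c [ 0.5832 -0.0293] L [0.111 0.064] axis 107.1
1133 [131. 140.] c [ 0.5459 -0.3496] L [0.083 0.017] axis 89.2
2445 [268. 192.] c [ 0.6062 -0.2067] L [0.043 0.1  ] axis 179.3
10984 [ 99. 257.] c [ 0.6815 -0.4132] L [0.234 0.13 ] axis 88.9
1580 [349. 256.] c [ 0.6807 -0.1147] L [0.114 0.042] axis 99.3
2593 [282. 278.] c [ 0.7082 -0.1932] L [0.168 0.069] axis 89.0
635 [383. 283.] c [ 0.7167 -0.073 ] L [0.02  0.074] axis 26.0
1363 [ 40. 339.] c [ 0.799  -0.5189] L [0.204 0.02 ] axis 126.3
1870 [440. 394.] c [0.892  0.0235] L [0.079 0.092] axis 11.0
581 [110. 404.] c [ 0.9014 -0.437 ] L [0.043 0.057] axis 169.1
shift [-0.05  0.34  6.39] yaw 89.0 rz -0.2 t 17.2 tcp [ 0.6056 -0.19    0.2118] tilt [-0.002  0.001 -1.   ] w 0.0699787988743581
```

View pics/w6.png

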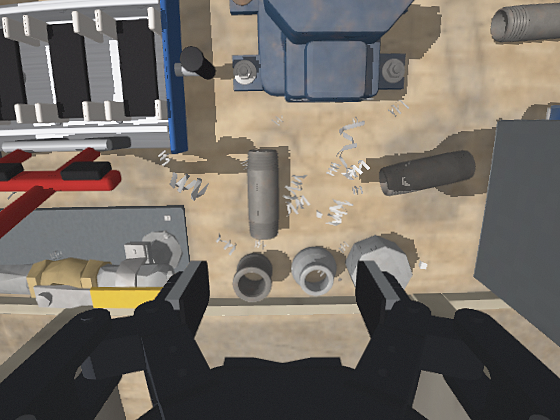

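```bash
python3 - <<'E'
from h import *
c=get_calibration('wrist')
for p in[(263,194),(263,150),(263,238),(427,173)]:print(np.round(onz(c,p,.022),4))
E
python3 to.py .6075 -.211 .016 89.5
```

```text
[ 0.6056 -0.2118  0.022 ]
[ 0.5589 -0.2103  0.022 ]
[ 0.6559 -0.2135  0.022 ]
[ 0.5853 -0.0354  0.022 ]
shift [-0.09 -0.7   6.53] yaw 89.0 rz -0.1 t 17.2 tcp [ 0.6056 -0.19    0.2118] tilt [-0.002  0.001 -1.   ] w 0.0699787988743581
```

```bash

python3 -m creep '-.03 -.36 .9 0 0 0 70;0 -.36 .9 0 0 0 70;0 0 .9 0 0 0 70;0 0 .9 0 0 0 70;0 0 .9 0 0 0 70;0 0 .9 0 0 0 70;0 0 .8 0 0 0 70;0 0 .4 0 0 0 70'|sed -n 2,4p
python3 to.py .6065 -.2118 .004 89
python3 -m creep '0 0 .3 0 0 0 70;0 0 0 0 0 0 70;0 0 0 0 0 0 0;0 0 0 0 0 0 0;0 0 0 0 0 0 0;0 0 0 0 0 0 0;0 0 0 0 0 0 0;0 0 0 0 0 0 0'
```

```text
tcp_pos: [0.6042, -0.2115, 0.0123]
tool_rot: [-0.002, 0.009, 1.0, 0.001]
contact_force: [-0.7, -0.7, -0.2]
shift [-0.08 -0.01  0.28] yaw 88.9 rz -0.01 t 17.9 tcp [ 0.6042 -0.2115  0.0123] tilt [-0.003  0.001 -1.   ] w 0.07036342062115768
time: 18.55
tcp_pos: [0.6081, -0.2122, 0.0073]
tool_rot: [0.002, 0.009, 1.0, -0.001]
contact_force: [-0.5, 1.4, 5.0]
gripper_width: 0.0326
grasp_force: 61.7
```

```bash

python3 -m creep '0 0 -.4 0 0 0 0;0 0 -.8 0 0 0 0;0 0 -.9 0 0 0 0;.3 0 -.9 0 0 0 0;.6 0 -.9 0 0 0 0;.8 0 -.9 0 0 0 0;.9 0 -.8 0 0 0 0;.9 -.3 -.8 0 0 0 0'|sed -n 2,6p
python3 -m creep '.75 -.9 0 0 0 0 0;.08 -1 0 0 0 0 0;0 -1 0 0 0 0 0;0 -1 0 0 0 0 0;0 -1 0 0 0 0 0;0 -1 0 0 0 0 0;0 -1 0 0 0 0 0;0 -.8 0 0 0 0 0'|sed -n 2,6p
python3 -m creep '0 0 0 0 0 0 0;0 0 0 0 0 0 0;0 0 0 0 0 0 0;0 0 0 0 0 0 0;0 0 0 0 0 0 0;0 0 0 0 0 0 0;0 0 0 0 0 0 0;0 0 0 0 0 0 0'|sed -n 2,6p
python3 to.py .478 -.459 .055 89
python3 -c "
from h import *
save('wrist','w7.png')"
```

```text
tcp_pos: [0.5001, -0.2173, 0.1988]
tool_rot: [-0.0, 0.008, 1.0, 0.0]
contact_force: [-0.1, -0.4, -2.9]
gripper_width: 0.0331
grasp_force: 40.6
tcp_pos: [0.4719, -0.4514, 0.1975]
tool_rot: [-0.0, 0.009, 1.0, -0.0]
contact_force: [0.5, 0.7, -2.9]
gripper_width: 0.0325
grasp_force: 66.3
tcp_pos: [0.4728, -0.4489, 0.1975]
tool_rot: [0.0, 0.008, 1.0, -0.0]
contact_force: [-0.1, -0.0, -2.1]
gripper_width: 0.0325
grasp_force: 66.5
shift [-0.18 -0.33  4.75] yaw 89.1 rz 0.01 t 20.6 tcp [ 0.4728 -0.4489  0.1975] tilt [ 0. -0. -1.] w 0.0325300715424519
```

View pics/w7.png

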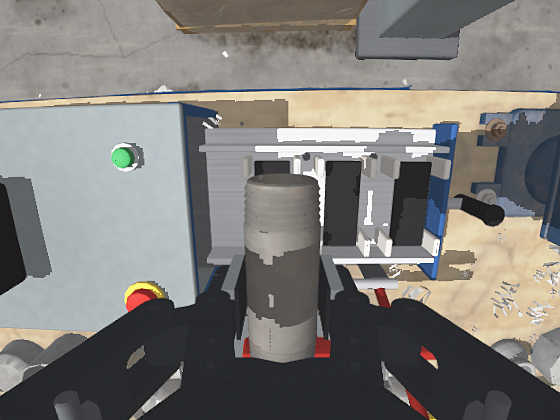

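```bash
python3 - <<'E'
from h import *
c=get_calibration('wrist')
for z in(.19,.207,.224):print(z,np.round(onz(c,(283,176),z),4),np.round(onz(c,(281,190),z),4))
E
```

```text
0.19 [ 0.4258 -0.4492  0.19  ] [ 0.4326 -0.4503  0.19  ]
0.207 [ 0.4232 -0.4492  0.207 ] [ 0.4292 -0.4501  0.207 ]
0.224 [ 0.4206 -0.4492  0.224 ] [ 0.4258 -0.45    0.224 ]
```

```bash

python3 -m creep '-.13 -.34 .7 0 0 0 0;0 0 .7 0 0 0 0;0 0 .7 0 0 0 0;0 0 .6 0 0 0 0;0 0 .6 0 0 0 0;0 0 .5 0 0 0 0;0 0 .4 0 0 0 0;0 0 .3 0 0 0 0'|sed -n 2,6p
python3 to.py .4768 -.459 .053 89
python3 -m creep '0 0 .15 0 0 0 0;0 0 .15 0 0 0 0;0 0 .05 0 0 0 0;0 0 0 0 0 0 0;0 0 0 0 0 0 0;0 0 0 0 0 0 0;0 0 0 0 0 0 0;0 0 0 0 0 0 0'|sed -n 2,6p
python3 to.py .4768 -.459 .053 89
```

```text
tcp_pos: [0.4759, -0.459, 0.0606]
tool_rot: [-0.001, 0.009, 1.0, 0.001]
contact_force: [0.1, -0.1, -1.9]
gripper_width: 0.0328
grasp_force: 66.5
shift [-0.03  0.    0.25] yaw 89.0 rz 0.0 t 21.3 tcp [ 0.4759 -0.459   0.0606] tilt [-0.001  0.001 -1.   ] w 0.03275042549733254
tcp_pos: [0.4765, -0.4588, 0.0518]
tool_rot: [0.0, 0.008, 1.0, 0.001]
contact_force: [0.4, 5.5, -2.4]
gripper_width: 0.0325
grasp_force: 66.8
shift [-0.01 -0.01 -0.04] yaw 89.0 rz 0.01 t 21.9 tcp [ 0.4765 -0.4588  0.0518] tilt [ 0.     0.001 -1.   ] w 0.032486099616684756
```

```bash

python3 -m creep '0 .05 .05 0 0 0 0;0 0 0 0 0 0 0;0 0 0 0 0 0 50;0 0 0 0 0 0 50;0 0 0 0 0 0 50;0 0 -.5 0 0 0 50;0 0 -.8 0 0 0 50;0 0 -1 0 0 0 50'|sed -n 2,6p
python3 -m creep '0 0 -1 0 0 0 70;0 0 -1 0 0 0 70;0 0 -.7 0 0 0 70;0 1 0 0 0 0 70;0 1 0 0 0 0 70;0 1 0 0 0 0 70;0 0 0 0 0 0 70;0 0 0 0 0 0 70'|sed -n 2p
python3 -c "
from h import *
save('wrist','w8.png')"
python3 to.py .5853 -.0354 .2 12
```

```text
tcp_pos: [0.4759, -0.4583, 0.1188]
tool_rot: [-0.001, 0.009, 1.0, 0.0]
contact_force: [-0.2, 1.1, 0.6]
gripper_width: 0.05
grasp_force: 0.0
tcp_pos: [0.4786, -0.368, 0.2019]
shift [-3.37 11.18  0.02] yaw 89.0 rz 15.41 t 23.3 tcp [ 0.4786 -0.369   0.2015] tilt [ 0.002 -0.003 -1.   ] w 0.06979485816436728
```

View pics/w8.png

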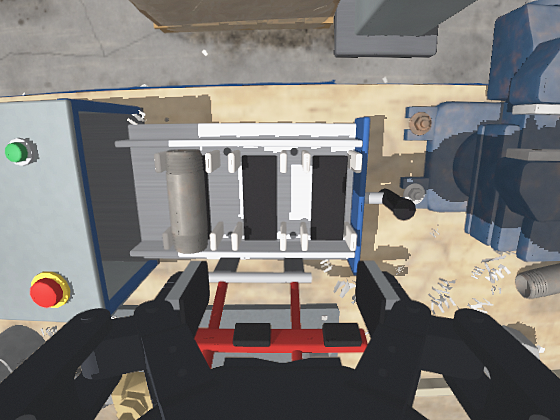

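```bash
python3 - <<'E'
from h import *
w=cv2.cvtColor(cv2.imread('pics/w6.png'),cv2.COLOR_BGR2HSV)
for p in[(255,200),(263,200),(273,200),(283,195),(430,172),(420,180),(440,160),(395,194),(450,182),(268,158),(268,230)]:print(p,w[p[1]-1:p[1]+2,p[0]-1:p[0]+2].reshape(-1,3).mean(0).round())
t=cv2.cvtColor(cv2.imread('pics/w8.png'),cv2.COLOR_BGR2HSV)
c=get_calibration('wrist')
print([np.round(onz(c,(x,200),.062),4) for x in(168,187,206)],[np.round(onz(c,(187,y),.062),4) for y in(150,251)])
E
```

```text
(255, 200) [ 18.  19. 156.]
(263, 200) [ 18.  19. 136.]
(273, 200) [16. 19. 95.]
(283, 195) [ 22.  37. 134.]
(430, 172) [16. 16. 79.]
(420, 180) [16. 15. 78.]
(440, 160) [17. 14. 75.]
(395, 194) [ 21.  30. 129.]
(450, 182) [12. 19. 70.]
(268, 158) [ 18.  16. 105.]
(268, 230) [ 19.  17. 109.]
[array([ 0.4727, -0.4766,  0.062 ]), array([ 0.473 , -0.4587,  0.062 ]), array([ 0.4733, -0.441 ,  0.062 ])] [array([ 0.4275, -0.4544,  0.062 ]), array([ 0.5237, -0.4639,  0.062 ])]
```

```bash
sed -i 's/hsv\[...,1\]<60)&(hsv\[...,2\]<150)&(hsv\[...,2\]>40/hsv[...,1]<26)\&(hsv[...,2]<185)\&(hsv[...,2]>40/; s/print(s\[i,4\]/if .07<max(L)<.13 and .02<min(L)<.06 and np.hypot(*(B.mean(0)[:2]-e))<.09: print(s[i,4]/' nip.py
python3 -m creep '0 1 -.2 0 0 0 70;0 1 -.2 0 0 0 70;0 1 -.2 0 0 0 70;0 1 -.2 0 0 0 70;0 1 -.2 0 0 0 70;0 1 -.2 0 0 0 70;0 1 -.2 0 0 0 70;0 1 -.2 0 0 0 70'|sed -n 2p
python3 -m creep '-.5 0 0 0 0 -1 70;-.5 0 0 0 0 -1 70;0 0 0 0 0 -1 70;0 0 0 0 0 -1 70;0 0 0 0 0 -1 70;0 0 0 0 0 -1 70;0 0 0 0 0 -1 70;0 0 0 0 0 -1 70'|sed -n 2p
python3 -m creep '0 0 0 0 0 -1 70;0 0 0 0 0 -1 70;0 0 0 0 0 -1 70;0 0 0 0 0 -1 70;0 0 0 0 0 -1 70;0 0 0 0 0 -1 70;0 0 0 0 0 -1 70;0 0 0 0 0 -1 70'|sed -n 2p
python3 -m creep '0 0 0 0 0 -1 70;0 0 0 0 0 -1 70;0 0 0 0 0 -1 70;0 0 0 0 0 -1 70;0 0 0 0 0 -.6 70;0 0 0 0 0 0 70;0 0 0 0 0 0 70;0 0 0 0 0 0 70'|sed -n 2p
python3 to.py .5853 -.0354 .2 12;python3 nip.py .585 -.035 w9.png
```

```text
tcp_pos: [0.483, -0.1287, 0.249]
tcp_pos: [0.5132, -0.1292, 0.2486]
tcp_pos: [0.5131, -0.1293, 0.2486]
tcp_pos: [0.5125, -0.1283, 0.2483]
shift [-2.53 -3.01  1.61] yaw -168.1 rz -0.02 t 26.0 tcp [ 0.5125 -0.1283  0.2483] tilt [ 0.001 -0.    -1.   ] w 0.06977651943593756
expected px [209.91334586 246.70318897]
```

```bash

python3 -m creep '-.4 -.5 .2 0 0 0 70;-.4 -.5 .2 0 0 0 70;-.4 -.5 .2 0 0 0 70;-.4 -.5 .2 0 0 0 70;-.4 -.5 .2 0 0 0 70;-.3 -.4 .2 0 0 0 70;0 0 0 0 0 0 70;0 0 0 0 0 0 70'|sed -n 2p
python3 to.py .5853 -.0354 .2 12;python3 nip.py .585 -.035 w9.png
```

```text
tcp_pos: [0.5827, -0.0414, 0.2116]
shift [-0.18 -0.13  0.39] yaw -167.9 rz 0.01 t 26.7 tcp [ 0.5827 -0.0414  0.2116] tilt [-0.001 -0.    -1.   ] w 0.06985653046053318
expected px [277.40748118 198.56748461]
2174 [277. 199.] c [ 0.585  -0.0327] L [0.031 0.096] axis 102.6
```

```bash

python3 -m creep '-.11 -.06 .9 0 0 -.1 70;-.11 -.06 .9 0 0 0 70;0 0 .9 0 0 0 70;0 0 .9 0 0 0 70;0 0 .9 0 0 0 70;0 0 .9 0 0 0 70;0 0 .8 0 0 0 70;0 0 .4 0 0 0 70'|sed -n 2,4p
python3 to.py .585 -.034 .004 12.6
python3 -m creep '0 0 .3 0 0 0 70;0 0 0 0 0 0 70;0 0 0 0 0 0 0;0 0 0 0 0 0 0;0 0 0 0 0 0 0;0 0 0 0 0 0 0;0 0 0 0 0 0 0;0 0 0 0 0 0 0'
python3 to.py .585 -.034 .004 12.6
```

```text
tcp_pos: [0.5827, -0.0354, 0.0117]
tool_rot: [0.001, 0.779, -0.626, -0.001]
contact_force: [-0.1, 1.0, 0.2]
shift [-0.03 -0.08  0.26] yaw -167.6 rz -0.04 t 27.4 tcp [ 0.5827 -0.0354  0.0117] tilt [-0.003  0.    -1.   ] w 0.07012781596307492
time: 28.08
tcp_pos: [0.5864, -0.035, 0.0071]
tool_rot: [-0.001, 0.78, -0.626, 0.002]
contact_force: [0.8, -1.0, 7.1]
gripper_width: 0.0328
grasp_force: 61.5
shift [-0.04  0.04  0.1 ] yaw -167.5 rz -0.02 t 28.1 tcp [ 0.5864 -0.035   0.0071] tilt [ 0.003 -0.001 -1.   ] w 0.03282003163159143
```

```bash

python3 -m creep '0 0 -.4 0 0 0 0;0 0 -.8 0 0 0 0;0 0 -1 0 0 0 0;0 0 -1 0 0 0 0;0 0 -1 0 0 0 0;0 0 -1 0 0 0 0;0 0 -1 0 0 0 0;.2 .2 -1 0 0 0 0'|sed -n 2,6p
python3 -m creep '.7 .7 -.8 0 0 0 0;.8 .8 0 0 0 0 0;.8 .8 0 0 0 0 0;.7 .8 0 0 0 0 0;0 0 0 0 0 .7 0;0 0 0 0 0 1 0;0 0 0 0 0 1 0;0 0 0 0 0 1 0'|sed -n 2,6p
python3 -m creep '0 0 0 0 0 1 0;0 0 0 0 0 1 0;0 0 0 0 0 1 0;0 0 0 0 0 1 0;0 0 0 0 0 1 0;0 0 0 0 0 1 0;0 0 0 0 0 1 0;0 0 0 0 0 1 0'|sed -n 2,6p
python3 -m creep '0 0 0 0 0 1 0;0 0 0 0 0 1 0;0 0 0 0 0 1 0;0 0 0 0 0 1 0;0 0 0 0 0 1 0;0 0 0 0 0 1 0;0 0 0 0 0 1 0;0 0 0 0 0 1 0'|sed -n 2,6p
python3 -m creep '0 0 0 0 0 1 0;0 0 0 0 0 0 0;0 -.8 .2 0 0 0 0;0 -1 .2 0 0 0 0;0 -1 .2 0 0 0 0;0 -1 .2 0 0 0 0;0 -1 .2 0 0 0 0;0 -1 .2 0 0 0 0'|sed -n 2,6p
python3 to.py .478 -.3905 .2 89
```

```text
tcp_pos: [0.5803, -0.0408, 0.2227]
tool_rot: [-0.0, 0.78, -0.625, -0.0]
contact_force: [0.6, -0.1, -2.8]
gripper_width: 0.0329
grasp_force: 60.5
tcp_pos: [0.5085, -0.15, 0.2452]
tool_rot: [-0.0, -0.667, 0.745, 0.0]
contact_force: [0.4, -0.8, -2.6]
gripper_width: 0.0328
grasp_force: 60.6
tcp_pos: [0.5087, -0.1495, 0.2451]
tool_rot: [-0.0, -0.373, 0.928, 0.0]
contact_force: [-0.2, -0.7, -1.8]
gripper_width: 0.0328
grasp_force: 60.5
tcp_pos: [0.5087, -0.1495, 0.2451]
tool_rot: [-0.0, -0.033, 0.999, 0.0]
contact_force: [-0.3, 0.1, -2.4]
gripper_width: 0.033
grasp_force: 60.5
tcp_pos: [0.5057, -0.3249, 0.2088]
tool_rot: [-0.0, 0.007, 1.0, 0.0]
contact_force: [0.7, 0.2, -2.0]
gripper_width: 0.033
grasp_force: 60.7
shift [ 0.89 -2.2   0.29] yaw 89.2 rz 0.04 t 31.4 tcp [ 0.5057 -0.3249  0.2088] tilt [-0.  0. -1.] w 0.03302678845929302
```

Move over cradle 2 and measure the held nipple's near end numerically.

```bash

python3 -m creep '.3 -.6 .1 0 0 0 0;.3 -.6 .1 0 0 0 0;.29 -.6 .1 0 0 0 0;0 -.33 0 0 0 0 0;0 0 0 0 0 0 0;0 0 0 0 0 0 0;0 0 0 0 0 0 0;0 0 0 0 0 0 0'|sed -n 2,6p
cat > held.py <<'E'
from h import *
import sys
s=ctrl.sense();c=get_calibration('wrist');w=save('wrist',sys.argv[1])
hsv=cv2.cvtColor(w,cv2.COLOR_RGB2HSV);t=s['tcp_pos']
# columns near held nipple: print saturation/value profile up the middle column
u=proj(c,[[t[0]-.045,t[1],t[2]+.0097]])[0];print('proj end',u)
col=int(round(u[0]))
for r in range(150,215,3):print(r,w[r,col-3:col+4].mean(0).round().astype(int).tolist(),end=' ')
# predicted rim rows for nipple centered at TCP
for dx in(-.005,0,.005):print('\ncentre off',dx,proj(c,[[t[0]+dx-.0475,t[1],t[2]+.0097+k] for k in(-.017,.017)])[:,1].round(1))
E
python3 held.py w10.png; python3 to.py .478 -.3905 .053 89
```

```text
tcp_pos: [0.4788, -0.3861, 0.2005]
tool_rot: [0.0, 0.008, 1.0, 0.0]
contact_force: [0.6, 1.2, -2.2]
gripper_width: 0.0328
grasp_force: 60.6
proj end [283.66733004 186.67785871]
150 [255, 255, 255] 153 [171, 172, 175] 156 [50, 48, 51] 159 [61, 59, 62] 162 [61, 59, 62] 165 [62, 60, 63] 168 [61, 60, 62] 171 [62, 60, 63] 174 [62, 61, 63] 177 [67, 65, 67] 180 [99, 95, 91] 183 [100, 95, 91] 186 [100, 95, 90] 189 [95, 92, 89] 192 [150, 145, 139] 195 [167, 162, 154] 198 [158, 154, 145] 201 [152, 147, 141] 204 [150, 145, 139] 207 [146, 142, 137] 210 [151, 147, 142] 213 [145, 140, 136] 
centre off -0.005 [164.4 175.3]

centre off 0 [174.9 188.6]

centre off 0.005 [185.2 201.6]
shift [ 0.03 -0.15  4.92] yaw 89.1 rz 0.02 t 32.1 tcp [ 0.4788 -0.3861  0.2005] tilt [ 0.  0. -1.] w 0.03275315138960473
```

```bash

python3 -m creep '.06 -.15 .7 0 0 0 0;0 0 .7 0 0 0 0;0 0 .7 0 0 0 0;0 0 .6 0 0 0 0;0 0 .6 0 0 0 0;0 0 .5 0 0 0 0;0 0 .4 0 0 0 0;0 0 .3 0 0 0 0'|sed -n 2,6p
python3 -m creep '0 0 .2 0 0 0 0;0 0 .2 0 0 0 0;0 0 .1 0 0 0 0;0 0 0 0 0 0 0;0 0 0 0 0 0 0;0 0 0 0 0 0 0;0 0 0 0 0 0 0;0 0 0 0 0 0 0'|sed -n 2,6p
python3 to.py .477 -.3905 .0515 89
```

```text
tcp_pos: [0.4764, -0.3904, 0.064]
tool_rot: [-0.0, 0.008, 1.0, 0.001]
contact_force: [0.4, -0.1, -1.9]
gripper_width: 0.0331
grasp_force: 60.8
tcp_pos: [0.4766, -0.392, 0.0507]
tool_rot: [0.0, 0.009, 1.0, -0.0]
contact_force: [1.0, -0.8, -1.4]
gripper_width: 0.0326
grasp_force: 60.8
shift [-0.01  0.05 -0.03] yaw 89.0 rz 0.0 t 33.5 tcp [ 0.4766 -0.392   0.0507] tilt [ 0.001 -0.001 -1.   ] w 0.03259565441089872
```

```bash

python3 -m creep '0 0 0 0 0 0 50;0 0 0 0 0 0 50;0 0 0 0 0 0 50;0 0 -.5 0 0 0 50;0 0 -.8 0 0 0 50;0 0 -1 0 0 0 50;0 0 -1 0 0 0 70;0 0 -1 0 0 0 70'|sed -n 2,6p
python3 -m creep '0 0 -1 0 0 0 70;0 0 -1 0 0 0 70;.2 1 -.4 0 0 0 70;.2 1 0 0 0 0 70;.2 1 0 0 0 0 70;.2 1 0 0 0 0 70;.2 1 0 0 0 0 70;.2 1 0 0 0 0 70'|sed -n 2p
python3 -m creep '.2 1 0 0 0 0 70;.2 1 0 0 0 0 70;.1 1 0 0 0 0 70;0 1 0 0 0 0 70;0 1 0 0 0 0 70;0 1 0 0 0 0 70;0 1 0 0 0 0 70;0 .7 0 0 0 0 70'|sed -n 2p
python3 -m creep '0 0 0 0 0 1 70;0 0 0 0 0 1 70;0 0 0 0 0 1 70;0 0 0 0 0 1 70;0 0 0 0 0 1 70;0 0 0 0 0 1 70;0 0 0 0 0 1 70;0 0 0 0 0 1 70'|sed -n 2p
python3 -m creep '0 0 0 0 0 1 70;0 0 0 0 0 1 70;0 0 0 0 0 1 70;0 0 0 0 0 1 70;0 0 0 0 0 1 70;0 0 0 0 0 1 70;0 0 0 0 0 1 70;0 0 0 0 0 1 70'|sed -n 2p
python3 to.py .431 .06 .2 8;python3 nip.py .431 .08 w11.png
```

```text
tcp_pos: [0.4762, -0.3916, 0.1806]
tool_rot: [0.0, 0.009, 1.0, 0.0]
contact_force: [-0.4, 0.4, -0.7]
gripper_width: 0.07
grasp_force: 0.0
tcp_pos: [0.4431, -0.2098, 0.2516]
tcp_pos: [0.4322, 0.0223, 0.2517]
tcp_pos: [0.4325, 0.0201, 0.2516]
tcp_pos: [0.4325, 0.0201, 0.2516]
shift [1.32 0.15 1.72] yaw 8.8 rz 0.15 t 36.8 tcp [0.4325 0.0201 0.2516] tilt [ 0.001 -0.    -1.   ] w 0.06973995433445619
expected px [289.39784452 133.66350479]
1979 [289. 136.] c [0.4312 0.076 ] L [0.031 0.095] axis 99.7
```

```bash

python3 -m creep '.8 .1 .9 0 0 -.2 70;.8 .1 .9 0 0 0 70;.28 .05 .9 0 0 0 70;0 0 .9 0 0 0 70;0 0 .9 0 0 0 70;0 0 .9 0 0 0 70;0 0 .7 0 0 0 70;0 0 0 0 0 0 70'|sed -n 2,4p
python3 to.py .4312 .077 .004 9.7;python3 nip.py .431 .077 w12.png
```

```text
tcp_pos: [0.4273, 0.0771, 0.0648]
tool_rot: [-0.003, 0.642, 0.767, -0.002]
contact_force: [-0.8, -0.6, 0.3]
shift [-0.03  0.14  2.03] yaw 10.1 rz 0.08 t 37.5 tcp [0.4273 0.0771 0.0648] tilt [-0.006  0.    -1.   ] w 0.07011861006305602
expected px [289.82140498 238.84646775]
6708 [290. 239.] c [0.4319 0.0731] L [0.103 0.031] axis 96.8
```

```bash

python3 -m creep '0 .05 .6 0 0 .2 70;0 .05 .6 0 0 0 70;0 0 .5 0 0 0 70;0 0 .3 0 0 0 70;0 0 0 0 0 0 70;0 0 0 0 0 0 0;0 0 0 0 0 0 0;0 0 0 0 0 0 0'|sed -n 2,6p
python3 -m creep '0 0 0 0 0 0 0;0 0 0 0 0 0 0;0 0 0 0 0 0 0;0 0 0 0 0 0 0;0 0 -.3 0 0 0 0;0 0 -.6 0 0 0 0;0 0 -1 0 0 0 0;0 0 -1 0 0 0 0'|sed -n 2,6p
python3 to.py .4312 .077 .004 9.7
```

```text
tcp_pos: [0.4341, 0.0775, 0.0093]
tool_rot: [0.001, 0.649, 0.76, 0.0]
contact_force: [-0.9, -0.7, 0.4]
gripper_width: 0.0347
grasp_force: 0.7
tcp_pos: [0.4321, 0.0775, 0.0962]
tool_rot: [-0.001, 0.649, 0.76, -0.001]
contact_force: [1.2, -0.5, -2.5]
gripper_width: 0.0327
grasp_force: 59.9
shift [-0.01 -0.03  3.07] yaw 9.0 rz -0.14 t 38.9 tcp [0.4321 0.0775 0.0962] tilt [-0.002  0.    -1.   ] w 0.03268792193830328
```

```bash

python3 -m creep '0 0 -1 0 0 0 0;0 0 -1 0 0 0 0;0 0 -1 0 0 0 0;0 0 -1 0 0 0 0;0 0 -1 0 0 0 0;0 0 0 0 0 -1 0;0 0 0 0 0 -1 0;0 0 0 0 0 -1 0'|sed -n 2p
python3 -m creep '0 0 0 0 0 -1 0;0 0 0 0 0 -1 0;0 0 0 0 0 -1 0;0 0 0 0 0 -1 0;0 0 0 0 0 -1 0;0 0 0 0 0 -1 0;0 0 0 0 0 -1 0;0 0 0 0 0 -1 0'|sed -n 2p
python3 -m creep '0 0 0 0 0 -1 0;0 0 0 0 0 -1 0;0 0 0 0 0 -1 0;0 0 0 0 0 -1 0;0 0 0 0 0 -1 0;0 -.5 0 0 0 0 0;0 -1 0 0 0 0 0;0 -1 0 0 0 0 0'|sed -n 2,5p
python3 -m creep '0 -1 0 0 0 0 0;0 -1 0 0 0 0 0;-.2 -1 0 0 0 0 0;-.2 -1 0 0 0 0 0;-.2 -1 0 0 0 0 0;-.2 -1 0 0 0 0 0;-.2 -1 0 0 0 0 0;-.2 -1 0 0 0 0 0'|sed -n 2,5p
python3 to.py .478 -.3235 .2 89
```

```text
tcp_pos: [0.4334, 0.0775, 0.2468]
tcp_pos: [0.4329, 0.0775, 0.2459]
tcp_pos: [0.4315, 0.0025, 0.2459]
tool_rot: [0.0, 0.007, 1.0, 0.0]
contact_force: [0.5, -0.4, -2.4]
gripper_width: 0.0327
tcp_pos: [0.4636, -0.2393, 0.2459]
tool_rot: [0.0, 0.009, 1.0, 0.0]
contact_force: [-0.1, 0.6, -2.4]
gripper_width: 0.0327
shift [-0.53 -2.8   1.53] yaw 89.0 rz 0.0 t 41.6 tcp [ 0.4636 -0.2393  0.2459] tilt [ 0.  0. -1.] w 0.03270174448322064
```

```bash

python3 -m creep '-.2 -.9 .4 0 0 0 0;-.1 -.9 .4 0 0 0 0;0 -.85 .4 0 0 0 0;0 0 .3 0 0 0 0;0 0 0 0 0 0 0;0 0 0 0 0 0 0;0 0 0 0 0 0 0;0 0 0 0 0 0 0'|sed -n 2,6p
python3 held.py w13.png; python3 to.py .478 -.3235 .053 89
```

```text
tcp_pos: [0.472, -0.3169, 0.2015]
tool_rot: [0.001, 0.008, 1.0, -0.0]
contact_force: [-0.3, 0.9, -2.0]
gripper_width: 0.033
grasp_force: 60.3
proj end [283.55798928 186.73672214]
150 [251, 251, 251] 153 [245, 246, 246] 156 [249, 249, 249] 159 [150, 151, 155] 162 [162, 164, 167] 165 [57, 55, 58] 168 [59, 58, 60] 171 [58, 57, 60] 174 [91, 88, 84] 177 [92, 90, 86] 180 [93, 89, 85] 183 [90, 88, 85] 186 [123, 120, 115] 189 [162, 157, 151] 192 [154, 150, 144] 195 [149, 145, 139] 198 [152, 148, 142] 201 [148, 143, 137] 204 [152, 148, 142] 207 [146, 142, 136] 210 [146, 142, 137] 213 [148, 144, 140] 
centre off -0.005 [164.4 175.4]

centre off 0 [174.9 188.7]

centre off 0.005 [185.2 201.7]
shift [-0.2  -0.21  4.95] yaw 89.1 rz 0.02 t 42.3 tcp [ 0.472  -0.317   0.2014] tilt [ 0.001 -0.001 -1.   ] w 0.0330046331126552
```

```bash

python3 -m creep '-.23 -.22 .7 0 0 0 0;0 0 .7 0 0 0 0;0 0 .7 0 0 0 0;0 0 .6 0 0 0 0;0 0 .6 0 0 0 0;0 0 .5 0 0 0 0;0 0 .4 0 0 0 0;0 0 .3 0 0 0 0'|sed -n 2,6p
python3 -m creep '0 0 .2 0 0 0 0;0 0 .2 0 0 0 0;0 0 .07 0 0 0 0;0 0 0 0 0 0 0;0 0 0 0 0 0 0;0 0 0 0 0 0 0;0 0 0 0 0 0 0;0 0 0 0 0 0 0'|sed -n 2,6p
python3 to.py .4795 -.3235 .0515 89
```

```text
tcp_pos: [0.4785, -0.3236, 0.0647]
tool_rot: [-0.0, 0.008, 1.0, 0.0]
contact_force: [-0.4, -0.2, -2.2]
gripper_width: 0.0329
grasp_force: 60.4
tcp_pos: [0.4786, -0.3246, 0.0514]
tool_rot: [0.0, 0.009, 1.0, -0.0]
contact_force: [-0.5, -0.6, -2.6]
gripper_width: 0.0324
grasp_force: 60.4
shift [-0.03  0.04 -0.  ] yaw 89.0 rz 0.0 t 43.6 tcp [ 0.4786 -0.3246  0.0514] tilt [ 0. -0. -1.] w 0.032411172073372914
```

```bash

python3 -m creep '0 0 .05 0 0 0 0;0 0 0 0 0 0 50;0 0 0 0 0 0 50;0 0 0 0 0 0 50;0 0 -.5 0 0 0 50;0 0 -.8 0 0 0 50;0 0 -1 0 0 0 50;0 0 -1 0 0 0 50'|sed -n 2,6p
python3 -m creep '0 0 -1 0 0 0 50;0 0 -1 0 0 0 50;0 -.4 -1 0 0 0 50;0 -.4 -.5 0 0 0 50;0 -.4 0 0 0 0 50;0 -.3 0 0 0 0 50;0 0 0 0 0 0 50;0 0 0 0 0 0 50'|sed -n 2p
python3 - <<'E'
from h import *
c=get_calibration('wrist');w=save('wrist','w14.png')
hsv=cv2.cvtColor(w,cv2.COLOR_RGB2HSV)
for x,y in[(.4785,-.3246),(.4775,-.3915),(.4765,-.459)]:
    p=proj(c,[[x,y,.059]])[0];r=int(p[1]);print(p.round(1))
    for d in(-40,-30,0,30,40):
        q=proj(c,[[x+d/1000,y+k/1000,.062] for k in range(-34,35,4)]).round().astype(int)
        print(d,[tuple(int(v) for v in (w[b,a].mean(),hsv[b,a,1])) for a,b in q])
E
python3 to.py .478 -.39 .25 89
```

```text
tcp_pos: [0.4779, -0.3241, 0.1492]
tool_rot: [-0.001, 0.009, 1.0, 0.001]
contact_force: [-0.6, -0.7, 0.8]
gripper_width: 0.0502
grasp_force: 0.0
tcp_pos: [0.4768, -0.3692, 0.2514]
[323.9 194.1]
-40 [(154, 8), (155, 6), (222, 11), (248, 3), (56, 9), (119, 15), (130, 17), (143, 14), (143, 21), (138, 16), (122, 20), (115, 17), (80, 12), (126, 14), (249, 0), (139, 9), (72, 149), (117, 60)]
-30 [(156, 6), (155, 8), (250, 0), (233, 9), (90, 8), (124, 20), (138, 19), (142, 14), (140, 19), (136, 20), (128, 17), (115, 21), (68, 25), (161, 6), (255, 0), (225, 24), (130, 163), (103, 57)]
0 [(159, 8), (158, 5), (251, 0), (246, 0), (107, 18), (150, 15), (168, 20), (169, 23), (164, 22), (144, 19), (134, 17), (114, 17), (70, 17), (160, 2), (54, 132), (114, 155), (100, 167), (100, 10)]
30 [(55, 13), (136, 6), (251, 3), (205, 17), (99, 13), (134, 17), (170, 24), (168, 16), (154, 18), (140, 19), (129, 17), (87, 11), (109, 7), (191, 15), (236, 10), (72, 109), (94, 91), (120, 62)]
40 [(125, 4), (120, 8), (251, 2), (192, 15), (105, 17), (136, 15), (139, 18), (140, 18), (135, 18), (128, 12), (113, 17), (7
[... 1453 characters left out ...]
, 8), (151, 5), (150, 7), (150, 7), (151, 8), (152, 18), (163, 20), (184, 17), (148, 21), (132, 20), (118, 15), (99, 20), (71, 14), (60, 12), (165, 8), (155, 5), (155, 6), (155, 6)]
30 [(147, 7), (149, 7), (159, 15), (158, 13), (127, 12), (152, 30), (159, 22), (167, 21), (144, 19), (128, 17), (104, 19), (87, 14), (71, 14), (28, 18), (214, 16), (124, 16), (124, 12), (155, 3)]
40 [(129, 6), (130, 4), (162, 12), (150, 15), (128, 6), (133, 17), (140, 14), (141, 16), (135, 15), (118, 15), (105, 19), (80, 16), (70, 7), (112, 13), (248, 3), (115, 11), (124, 6), (124, 8)]
shift [-0.05 -0.71  0.05] yaw 89.0 rz -0.0 t 45.0 tcp [ 0.4769 -0.3687  0.2515] tilt [-0.002  0.003 -1.   ] w 0.04983425734159644
```

```bash

python3 -m creep '0 0 -.1 0 0 1 50;0 0 -.1 0 0 1 50;0 0 0 0 0 1 50;0 0 0 0 0 1 50;0 0 0 0 0 1 50;0 0 0 0 0 1 50;0 0 0 0 0 1 50;0 0 0 0 0 1 50'|sed -n 2p
python3 -m creep '0 0 0 0 0 1 50;0 0 0 0 0 1 50;0 0 0 0 0 1 50;0 0 0 0 0 1 50;0 0 0 0 0 1 50;0 0 0 0 0 1 50;0 0 0 0 0 1 50;0 0 0 0 0 1 50'|sed -n 2p
python3 -m creep '0 0 0 0 0 1 50;0 0 0 0 0 1 50;-.3 .8 0 0 0 0 50;-.3 .8 0 0 0 0 50;-.3 .8 0 0 0 0 50;0 .8 0 0 0 0 50;0 .6 0 0 0 0 50;0 0 0 0 0 0 50'|sed -n 2p
python3 to.py .592 -.396 .188 -1
```

```text
tcp_pos: [0.4773, -0.3682, 0.2583]
tcp_pos: [0.4773, -0.3682, 0.2583]
tcp_pos: [0.5936, -0.3969, 0.2564]
shift [ 0.02 -0.05  2.28] yaw -0.8 rz 0.03 t 47.0 tcp [ 0.5936 -0.3969  0.2564] tilt [-0.002  0.003 -1.   ] w 0.05005302486727356
```

```bash

python3 -m creep '0 0 .5 0 0 0 50;0 0 .5 0 0 0 50;0 0 .5 0 0 0 50;0 0 .5 0 0 0 50;0 0 .25 0 0 0 50;0 0 0 0 0 0 50;0 0 0 0 0 0 0;0 0 0 0 0 0 0'|sed -n 2,6p
python3 -m creep '0 0 0 0 0 0 0;0 0 0 0 0 0 0;0 0 0 0 0 0 0;0 0 0 0 0 0 0;0 -.25 -.06 0 0 0 0;0 -.53 -.12 0 0 0 0;0 -.55 -.07 0 0 0 0;0 -.55 -.02 0 0 0 0'
```

```text
tcp_pos: [0.5912, -0.3985, 0.1931]
tool_rot: [0.001, 0.713, 0.701, 0.0]
contact_force: [-0.7, 0.6, 0.0]
gripper_width: 0.027
grasp_force: 0.0
time: 48.33
tcp_pos: [0.5373, -0.3981, 0.2032]
tool_rot: [0.004, 0.713, 0.701, 0.002]
contact_force: [5.6, 1.4, 6.6]
gripper_width: 0.0115
grasp_force: 58.4
```

```bash

python3 -m creep '0 -.55 .05 0 0 0 0;0 -.54 .11 0 0 0 0;0 -.52 .17 0 0 0 0;0 -.5 .23 0 0 0 0;0 -.47 .29 0 0 0 0;0 -.43 .34 0 0 0 0;0 -.39 .39 0 0 0 0;0 -.35 .43 0 0 0 0'
python3 to.py .4042 -.396 .0591 -1
```

```text
time: 49.0
tcp_pos: [0.4242, -0.3963, 0.1408]
tool_rot: [0.003, 0.713, 0.701, 0.002]
contact_force: [14.3, -0.4, -5.0]
gripper_width: 0.0115
grasp_force: 58.5
shift [ 0.   -0.69  2.72] yaw -1.0 rz 0.01 t 49.0 tcp [ 0.4242 -0.3963  0.1408] tilt [ 0.007 -0.002 -1.   ] w 0.011513322419867519
```

```bash

python3 -m creep '0 -.15 .31 0 0 0 0;0 -.14 .32 0 0 0 0;0 -.12 .33 0 0 0 0;0 -.1 .33 0 0 0 0;0 -.07 .33 0 0 0 0;0 -.05 .33 0 0 0 0;0 -.02 .33 0 0 0 0;0 0 .33 0 0 0 0'
python3 -m creep '0 0 .15 0 0 0 0;0 0 .1 0 0 0 0;0 0 0 0 0 0 0;0 0 0 0 0 0 0;0 0 0 0 0 0 0;0 0 0 0 0 0 0;0 0 0 0 0 0 0;0 0 0 0 0 0 0'
```

```text
time: 49.67
tcp_pos: [0.404, -0.3998, 0.0677]
tool_rot: [0.005, 0.713, 0.701, -0.003]
contact_force: [-14.4, 2.7, 78.6]
gripper_width: 0.0117
grasp_force: 78.3
time: 50.33
tcp_pos: [0.404, -0.4055, 0.0672]
tool_rot: [0.01, 0.715, 0.699, -0.007]
contact_force: [-18.4, 0.3, 73.2]
gripper_width: 0.0117
grasp_force: 77.7
```

```bash

python3 -m creep '0 .05 -.2 0 0 0 0;0 0 -.15 0 0 0 0;0 0 0 0 0 0 0;0 0 0 0 0 0 36;0 0 0 0 0 0 36;0 0 0 0 0 0 36;0 0 0 0 0 0 36;0 0 0 0 0 0 36'
python3 -m creep '0 0 -.3 0 0 0 36;0 0 -.6 0 0 0 50;0 0 -1 0 0 0 50;0 0 -1 0 0 0 50;.3 .4 -1 0 0 0 50;.3 .4 -1 0 0 0 50;.3 .4 -1 0 0 0 50;.3 .5 -.4 0 0 0 50'|sed -n 2,4p
python3 -m creep '0 0 0 0 0 0 50;0 0 0 0 0 0 50;0 0 0 0 0 0 50;0 0 0 0 0 0 50;0 0 0 0 0 0 50;0 0 0 0 0 0 50;0 0 0 0 0 0 50;0 0 0 0 0 0 50'|sed -n 2,4p
python3 - <<'E'
from h import *
c=get_calibration('wrist');w=save('wrist','w15.png')
hsv=cv2.cvtColor(w,cv2.COLOR_RGB2HSV)
red=((hsv[...,1]>150)&((hsv[...,0]<6)|(hsv[...,0]>174))&(hsv[...,2]>60)).astype(np.uint8)
ys,xs=np.where(red);print('red',xs.min(),xs.max(),ys.min(),ys.max(),red.sum())
r=np.where(red[:,:].sum(1)>60)[0];print('arm rows',r)
blue=((hsv[...,0]>100)&(hsv[...,0]<125)&(hsv[...,1]>120)).astype(np.uint8)
rows=np.where(blue[:,230:400].sum(1)>80)[0];print('blue rows',rows)
if len(rows):print(onz(c,(300,rows.min()),.09))
# dark bar
v=hsv[...,2]
for rr in(150,180,200,220,240):
    d=np.where(v[rr,150:280]<45)[0]+150;print(rr,(d.min(),d.max(),len(d)) if len(d) else None)
print('pred closed bar',proj(c,[[.4037,y,.08] for y in(-.35,-.393,-.43)]).round(1).tolist(),'raised 20mm',proj(c,[[.4057,y,.1] for y in(-.35,-.393,-.43)]).round(1).tolist(),'post',proj(c,[[.4817,-.2617,.077]]))
E
python3 to.py .42 -.38 .3 -1
```

```text
time: 51.0
tcp_pos: [0.4036, -0.3943, 0.0633]
tool_rot: [-0.001, 0.713, 0.701, 0.0]
contact_force: [0.6, 0.5, -0.5]
gripper_width: 0.0358
grasp_force: 0.0
tcp_pos: [0.4569, -0.3606, 0.2589]
tool_rot: [0.003, 0.713, 0.701, -0.0]
contact_force: [0.9, -0.7, 0.1]
tcp_pos: [0.4555, -0.3602, 0.2532]
tool_rot: [-0.0, 0.713, 0.701, 0.0]
contact_force: [0.5, 0.1, -0.1]
red 235 377 139 296 4533
arm rows [189 190 191 192 193 194 195 196 197 251 252 253 254 255 256 257 258]
blue rows [125 126 127 128 129 346 347 348]
[ 0.47265908 -0.2915218   0.09      ]
150 None
180 None
200 (np.int64(227), np.int64(279), 4)
220 (np.int64(228), np.int64(239), 3)
240 (np.int64(229), np.int64(240), 3)
pred closed bar [[231.9, 185.7], [234.4, 226.0], [236.4, 258.3]] raised 20mm [[230.8, 189.5], [233.4, 232.1], [235.6, 266.2]] post [[308.57397141  92.86626743]]
shift [-0.68 -1.18 -1.56] yaw -1.0 rz -0.0 t 52.4 tcp [ 0.4556 -0.3601  0.2533] tilt [-0.  0. -1.] w 0.050001815957750634
```

```bash

python3 -m creep '-.4 -.6 .6 0 0 0 0;-.4 -.6 .6 0 0 0 0;-.3 -.53 .7 0 0 0 0;0 0 .7 0 0 0 0;0 0 .7 0 0 0 0;0 0 .7 0 0 0 0;0 0 .7 0 0 0 0;0 0 .4 0 0 0 0'|sed -n 2,5p
python3 -m creep '0 0 0 0 0 0 0;0 0 0 0 0 0 0;0 0 0 0 0 0 0;0 0 .07 0 0 0 0;0 0 .07 0 0 0 0;0 0 .07 0 0 0 0;0 0 0 0 0 0 0;0 0 0 0 0 0 0'|sed -n 2,5p
python3 -m creep '0 0 .07 0 0 0 0;0 0 .07 0 0 0 0;0 0 .05 0 0 0 0;0 0 0 0 0 0 0;0 0 0 0 0 0 0;0 0 0 0 0 0 0;0 0 0 0 0 0 0;0 0 0 0 0 0 0'|sed -n 2,5p
```

```text
tcp_pos: [0.4024, -0.3912, 0.0982]
tool_rot: [-0.001, 0.713, 0.701, 0.0]
contact_force: [-0.2, -0.4, -0.8]
gripper_width: -0.0
tcp_pos: [0.4034, -0.3921, 0.0943]
tool_rot: [-0.0, 0.713, 0.701, 0.0]
contact_force: [0.5, 0.0, 0.8]
gripper_width: -0.0002
tcp_pos: [0.4035, -0.3922, 0.0886]
tool_rot: [0.0, 0.713, 0.701, 0.0]
contact_force: [0.6, -0.4, -0.5]
gripper_width: -0.0002
```

```bash

python3 -m creep '0 0 .07 0 0 0 0;0 0 .07 0 0 0 0;0 0 .07 0 0 0 0;0 0 0 0 0 0 0;0 0 0 0 0 0 0;0 0 0 0 0 0 0;0 0 0 0 0 0 0;0 0 0 0 0 0 0'|sed -n 2,5p
python3 -m creep '0 0 .06 0 0 0 0;0 0 .06 0 0 0 0;0 0 .06 0 0 0 0;0 0 0 0 0 0 0;0 0 0 0 0 0 0;0 0 0 0 0 0 0;0 0 0 0 0 0 0;0 0 0 0 0 0 0'|sed -n 2,5p
```

```text
tcp_pos: [0.4038, -0.3949, 0.0865]
tool_rot: [0.003, 0.714, 0.701, -0.002]
contact_force: [-6.9, 0.7, 22.6]
gripper_width: 0.0006
tcp_pos: [0.4039, -0.3984, 0.086]
tool_rot: [0.007, 0.714, 0.7, -0.004]
contact_force: [-15.2, 1.9, 48.1]
gripper_width: 0.0001
```

```bash

python3 -m creep '0 0 -.4 0 0 0 0;0 0 -.8 0 0 0 0;0 0 -1 0 0 0 0;0 0 -1 0 0 0 60;.4 .3 -1 0 0 0 60;.6 .4 -1 0 0 0 60;.7 .4 -.4 0 0 0 60;.7 .5 0 0 0 0 60'|sed -n 2,4p
python3 -m creep '.7 .5 0 0 0 0 60;.6 .4 0 0 0 0 60;0 0 0 0 .8 0 60;0 0 0 0 .8 0 60;0 0 0 0 .8 0 60;0 0 0 0 0 0 60;0 0 0 0 0 0 60;0 0 0 0 0 0 60'|sed -n 2,4p
python3 to.py .4817 -.2493 .040 -1
python3 - <<'E'
from h import *
c=get_calibration('wrist');w=save('wrist','w16.png')
p=proj(c,[[.4817,-.2617,.077]])[0];print(p)
a,b=p.round().astype(int)
for r in range(b-12,b+13,4):print(r,w[r,a-28:a+29:4].mean(1).astype(int).tolist())
E
```

```text
tcp_pos: [0.4541, -0.3219, 0.249]
tool_rot: [0.003, 0.714, 0.7, 0.0]
contact_force: [0.3, -0.4, -0.4]
tcp_pos: [0.4803, -0.2825, 0.2446]
tool_rot: [-0.073, 0.709, 0.697, 0.074]
contact_force: [-0.1, -0.3, -0.8]
shift [-0.33  0.03  6.9 ] yaw -1.0 rz -0.0 t 57.0 tcp [ 0.4803 -0.2825  0.2446] tilt [ 0.003  0.207 -0.978] w 0.05999534807492075
[283.95161324 209.24018835]
197 [191, 194, 191, 190, 191, 112, 112, 112, 207, 199, 193, 192, 193, 195, 202]
201 [179, 193, 191, 191, 195, 114, 114, 113, 202, 194, 193, 191, 191, 192, 201]
205 [181, 184, 191, 187, 186, 175, 123, 114, 205, 194, 191, 190, 190, 191, 198]
209 [179, 172, 177, 178, 107, 87, 71, 72, 54, 200, 192, 190, 196, 195, 201]
213 [114, 106, 104, 111, 114, 73, 73, 74, 74, 93, 109, 110, 112, 112, 115]
217 [116, 111, 106, 111, 122, 73, 76, 77, 75, 89, 114, 112, 111, 112, 116]
221 [115, 113, 107, 107, 113, 75, 76, 77, 79, 116, 117, 112, 112, 111, 114]
```

```bash

python3 -m creep '-.2 0 .9 0 0 0 60;-.2 0 .9 0 0 0 60;-.1 0 .9 0 0 0 60;0 0 .9 0 0 0 60;0 0 .9 0 0 0 60;0 0 .9 0 0 0 60;0 0 .8 0 0 0 60;0 0 .6 0 0 0 60'|sed -n 2,5p
python3 -m creep '0 0 0 0 0 0 60;0 0 0 0 0 0 0;0 0 0 0 0 0 0;0 0 0 0 0 0 0;0 0 0 0 0 0 0;0 0 0 0 0 0 0;0 0 0 0 0 0 0;0 0 0 0 0 0 0'
python3 to.py .48 -.36 .040 -1
```

```text
tcp_pos: [0.4801, -0.2531, 0.0409]
tool_rot: [-0.073, 0.709, 0.698, 0.074]
contact_force: [-0.6, -0.3, 0.1]
gripper_width: 0.06
time: 58.43
tcp_pos: [0.4816, -0.2558, 0.0441]
tool_rot: [-0.072, 0.709, 0.697, 0.075]
contact_force: [-1.7, -0.2, 6.2]
gripper_width: 0.017
grasp_force: 58.2
shift [-3.43  0.01 -0.58] yaw -1.0 rz -0.0 t 58.4 tcp [ 0.4816 -0.2558  0.0441] tilt [ 0.006  0.206 -0.979] w 0.016956527235835857
```

```bash

python3 -m creep '-.2 0 -.04 0 0 0 0;-.3 0 -.06 0 0 0 0;-.3 0 -.06 0 -.4 0 0;-.3 0 -.05 0 -.4 0 0;-.3 0 -.04 0 -.4 0 0;-.3 0 -.03 0 -.4 0 0;-.3 0 -.02 0 -.4 0 0;-.3 0 -.01 0 -.4 0 0'
python3 -m creep '-.5 0 0 0 0 0 0;-.5 0 0 0 0 0 0;-.5 0 0 0 0 0 0;-.5 0 0 0 0 0 0;-.4 0 0 0 0 0 0;-.4 0 0 0 0 0 0;-.4 0 0 0 0 0 0;-.4 0 0 0 0 0 0'
python3 to.py .48 -.47 .040 -1
```

```text
time: 59.1
tcp_pos: [0.4803, -0.3245, 0.0426]
tool_rot: [0.001, 0.713, 0.701, 0.0]
contact_force: [0.7, 1.9, -0.7]
gripper_width: 0.0167
grasp_force: 59.9
time: 59.77
tcp_pos: [0.4783, -0.434, 0.0426]
tool_rot: [0.001, 0.713, 0.701, 0.0]
contact_force: [3.1, 3.0, 6.1]
gripper_width: 0.0172
grasp_force: 60.2
shift [-1.2   0.08  0.09] yaw -1.0 rz -0.0 t 59.8 tcp [ 0.4783 -0.434   0.0426] tilt [ 0.002 -0.001 -1.   ] w 0.017197265903231198
```

```bash

python3 -m creep '-.3 0 0 0 0 0 0;-.3 0 0 0 0 0 0;-.3 0 0 0 0 0 0;0 0 0 0 0 0 0;0 0 0 0 0 0 0;0 0 0 0 0 0 50;0 0 0 0 0 0 50;0 0 0 0 0 0 50'
python3 -m creep '0 0 -.5 0 0 0 50;0 0 -.7 0 0 0 50;0 0 -.9 0 0 0 30;.6 0 -.2 0 0 0 0;.6 0 0 0 0 0 0;.5 0 0 0 0 0 0;0 0 0 0 0 0 0;0 0 0 0 0 0 0'
python3 to.py .477 -.42 .045 -1
```

```text
time: 60.43
tcp_pos: [0.4764, -0.4582, 0.0407]
tool_rot: [-0.001, 0.713, 0.701, 0.0]
contact_force: [0.4, -0.5, -0.1]
gripper_width: 0.0498
grasp_force: 0.0
time: 61.1
tcp_pos: [0.4779, -0.4072, 0.1104]
tool_rot: [-0.001, 0.713, 0.701, -0.0]
contact_force: [1.0, -0.3, 0.1]
gripper_width: 0.0
grasp_force: 0.0
shift [-0.43 -0.02  2.18] yaw -0.9 rz 0.02 t 61.1 tcp [ 0.4779 -0.4072  0.1104] tilt [-0.001  0.001 -1.   ] w 2.934978782614065e-05
```

```bash

python3 -m creep '0 0 .5 0 0 0 0;0 0 .5 0 0 0 0;0 0 .6 0 0 0 0;0 0 .5 0 0 0 0;-.3 -.02 0 0 0 0 0;-.3 0 0 0 0 0 0;-.3 0 0 0 0 0 0;-.3 0 0 0 0 0 0'|sed -n 2,4p
python3 -m creep '-.2 0 0 0 0 0 0;-.2 0 0 0 0 0 0;-.15 0 0 0 0 0 0;-.15 0 0 0 0 0 0;-.1 0 0 0 0 0 0;0 0 0 0 0 0 0;0 0 0 0 0 0 0;0 0 0 0 0 0 0'|sed -n 2,4p
```

```text
tcp_pos: [0.4774, -0.446, 0.0488]
tool_rot: [0.001, 0.713, 0.701, 0.0]
contact_force: [0.7, 10.8, 3.5]
tcp_pos: [0.4768, -0.4653, 0.0481]
tool_rot: [-0.002, 0.712, 0.702, 0.002]
contact_force: [0.4, 10.2, 5.9]
```

```bash

python3 -m creep '-.07 0 0 0 0 0 0;-.07 0 0 0 0 0 0;-.06 0 0 0 0 0 0;0 0 0 0 0 0 0;0 0 0 0 0 0 0;0 0 0 0 0 0 0;0 0 0 0 0 0 0;0 0 0 0 0 0 0'|sed -n 2,4p
```

```text
tcp_pos: [0.4767, -0.4654, 0.048]
tool_rot: [-0.005, 0.711, 0.703, 0.005]
contact_force: [1.0, 25.8, 14.7]
```

```bash

python3 -m creep '.5 0 0 0 0 0 0;.6 0 0 0 0 0 0;.6 0 -.3 0 0 0 0;.6 0 -1 0 0 0 0;.6 0 -1 0 0 0 0;.6 0 -1 0 0 0 30;.6 0 -1 0 0 0 30;.6 0 -1 0 0 0 30'|sed -n 2,4p
python3 -m creep '.5 -.5 -1 0 0 0 85;.5 -.5 -1 0 0 0 85;0 -.5 -1 0 0 0 85;0 -.5 -.5 0 0 0 85;0 0 0 0 0 0 85;0 0 0 0 0 0 85;0 0 0 0 0 0 85;0 0 0 0 0 0 85'|sed -n 2,4p
python3 - <<'E'
from h import *
c=get_calibration('wrist');w=save('wrist','w17.png')
for y in(-.476,-.486):print(y,proj(c,[[.4765,y,.077]])[0].round(1))
a,b=proj(c,[[.4765,-.486,.077]])[0].round().astype(int)
for r in range(b-20,b+13,2):print(r,w[r,a-24:a+25:4].mean(1).astype(int).tolist())
c2=get_calibration('top');t=cv2.imread('pics/top0.png').astype(int);n=save('top','top9.png')[:,:,::-1].astype(int)
d=np.abs(t-n).sum(2)
for nm,(x0,y0,x1,y1) in{'tin':(105,225,136,253),'carton':(138,220,164,252)}.items():print(nm,d[y0:y1,x0:x1].mean())
E
```

```text
tcp_pos: [0.4787, -0.3331, 0.2085]
tool_rot: [0.001, 0.713, 0.701, -0.0]
contact_force: [1.7, -0.3, -1.2]
tcp_pos: [0.4194, -0.3024, 0.3101]
tool_rot: [-0.001, 0.713, 0.701, -0.0]
contact_force: [0.3, -0.0, -0.6]
-0.476 [326.9 309.5]
-0.486 [326.7 315.9]
296 [205, 165, 111, 117, 25, 27, 76, 109, 111, 111, 106, 109, 111]
298 [119, 105, 109, 117, 26, 30, 32, 113, 112, 114, 106, 109, 110]
300 [229, 100, 109, 113, 20, 28, 18, 113, 114, 115, 104, 108, 109]
302 [148, 103, 113, 116, 28, 29, 25, 117, 115, 114, 104, 108, 110]
304 [111, 110, 117, 117, 43, 28, 28, 122, 120, 120, 109, 109, 112]
306 [62, 62, 63, 63, 40, 27, 29, 61, 55, 54, 53, 54, 54]
308 [59, 63, 61, 62, 72, 29, 31, 61, 62, 61, 61, 59, 61]
310 [62, 59, 58, 58, 90, 31, 29, 61, 59, 59, 59, 58, 59]
312 [58, 60, 58, 58, 111, 22, 52, 20, 60, 59, 57, 58, 59]
314 [60, 60, 59, 59, 112, 104, 94, 104, 60, 59, 60, 58, 59]
316 [59, 59, 60, 58, 91, 94, 92, 90, 56, 60, 60, 59, 59]
318 [57, 60, 59, 58, 56, 94, 93, 92, 55, 56, 58, 58, 59]
320 [57, 59, 58, 60, 59, 94, 93, 87, 59, 60, 58, 59, 58]
322 [59, 60, 61, 59, 59, 30, 26, 31, 61, 58, 59, 62, 62]
324 [67, 70, 70, 70, 70, 71, 51, 69, 70, 68, 62, 61, 60]
326 [104, 37, 35, 38, 35, 37, 35, 35, 38, 36, 126, 123, 124]
328 [137, 31, 32, 33, 33, 33, 33, 36, 33, 32, 134, 127, 128]
tin 17.601382488479263
carton 18.138221153846153
```

```bash
python3 -c "
from rig import finish_job
print(finish_job())"
```

```text
the job is handed in; nothing more can be done
None
```

I handed the job in: all three nipples are in their own cradles, the clamp is down on its hard stop, the tray is pushed in to its stop, and the arm stayed well clear of the carton and tin. I confirmed the final state from contact forces and image numbers, because my picture views had run out.

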